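Lock the lens press's stop screw and put the tools back in their foam

ROBOT

A 7-joint arm with a two-finger parallel gripper is mounted at the origin on the work surface. World frame = base frame: x ahead of the robot, y to its left, z up, the work surface at z = 0. Lengths are in m, angles in rad, forces in N, time in s.
With the tool pointing down it reaches from about 0.4 to 0.85 m from the base axis. Payload 10.4 kg.
Tool frame: the origin (TCP) lies midway between the tips of the shut fingers; the grasp point (between the pads) lies 19 mm behind it; z points along the fingers, y is the line along which they close (so a half turn about z gives the same grasp; the last joint's range is limited). The gripper opens to 87 mm and grips with 3 to 60 N. Pads are 19 mm wide; open, the fingers measure 117 mm over their backs; the gripper's body (75 mm by 190 mm) begins 51 mm behind the grasp point.
Start: joints at [-1.336, 0.332, -0.065, 1.46, 0.022, 1.35, -0.088], TCP at [0.159, 0.604, 0.223] pointing down, gripper open.
Joint ranges: [-2.6, 2.6], [-0.5, 2.12], [-1.47, 1.34], [0.16, 2.42], [-1.27, 4.41], [0.06, 2.06], [-2.6, 2.6]. Speed limits (rad/s): [2.22, 2.22, 2.79, 2.79, 3.14, 3.14, 3.14].

INTERFACE

Orientations are given as a unit quaternion [x, y, z, w].
In Python, from bench import r gives the robot as it stands.
- The arm moves only by the tool move_arm, never from a script. Its argument "targets" is a list of rows, each a list of 3 entries, a list of its own where there are three numbers: the shift along the tool's x, y, z in cm, then the turn, a rotation vector about the tool's x, y, z in rad, then the opening in per cent of the stroke, from 0 (shut) to 100 (fully open). In form: [[[x, y, z], [wx, wy, wz], gripper], ...]. A call has 1 to 20 rows; each row shifts and turns the commanded pose from where the row before left it, along the tool's axes as they then stand; what a row does not reach is not made up. A row lasts 1/8 s, in which the tool goes at most 62.5 mm and 10.7 degrees, less where a joint would pass 70% of its speed; a pose out of reach is approached as far as the arm can. A call with a gripper value outside its range is refused whole. The fingers move at their own pace and stop on an object; "grip_force" is the grip in N (left out, the last holds). Time passes only in rows, so rows that do not move let the fingers close. It gives the time, the measured TCP pose, the force, the opening and the grip force at its end, in the units of the state.
- r.read_state(): the state, without advancing time (a new reading comes with each control period).
- r.camera(name): name is "scene" or "side" or "wrist"; returns a dict with "image" (480x640x3 uint8, blue, green, red), "vertical_fov" (degrees; the focal length in pixels is half the picture's height over the tangent of half this angle, whatever the lens; pixels are square), "cx", "cy" (the principal point, pixels), "cam_to_world" (4x4, takes a point from camera to world coordinates). Camera axes: x right, y down, z forward; pixel columns grow to the right and rows downward; lengths in m; the calibration is good to about 2 mm. A picture is of the moment at which its call begins. There is no depth.
- r.close_job(): hands the job in; it is judged then, once.
The state is a dict: "time": time; "joint_positions": joint angles; "joint_vel": joint speeds; "joint_torque": joint torques, N m; "ee_pos": TCP position; "eef_rot": TCP orientation; "ft_force": force on the tool from outside, world axes, zero at the start; "torque": the same for the moment, N m; "width": finger opening in m; "grip_force": force on a finger pad.
Only numpy, scipy, OpenCV 4.12 (cv2) and the standard library are available. Lean on these libraries where they do the work, as an engineer would, in place of code of your own. Each camera call takes 0.05 s, during which the arm holds its last target. There are 200 camera calls.

TASK

Lock the stop screw of the lens press: lay the open-ended spanner flat on the plate with its fork round the lower nut and its handle just short of the stop pin, which will catch it as it swings clockwise so that the lower nut keeps its setting, then turn the upper jam nut clockwise until it comes up solid against it. Then take the spanner off and press it, and every pliers and gauge lying on the cloth, fully down into their own cut-outs in the foam tray, and leave the orange spectacle case, the steel dish and the cardboard box where they are.

Things in the scene. Friction and masses are not known exactly. Their poses are not given: they have to be found in the camera images.
- spanner: Flat steel open-ended spanner, 0.2 kg. Origin: underside, below the grip point of the handle; x towards the fork. Handle 16 mm wide, x = -70 to 40 mm; fork 55 mm wide, x = 40 to 90.5, its two 8 mm prongs from x = 52 on, 39 mm apart, open to +x. Lying flat, all of it is 20 mm thick; local z up, underside at z = 0.
- spanner_jaw (a point): Point of the spanner at x = 74.5 mm, underside level: the middle of the gap of its fork, where the lower nut's axis belongs when the fork is on it.
- pliers_broad: Steel pliers with a short broad nose, 148 mm long, 0.16 kg. Origin: underside, below the pivot; x towards the nose. Pivot block 24 mm wide, x = -16 to 16 mm (grip here); nose 18 mm wide, x = 16 to 60; two splayed handles to x = -87 mm, 48 mm over them. May be absent. Lying flat, all of it is 20 mm thick; local z up, underside at z = 0.
- pliers_long: Steel pliers with a long slim nose, 167 mm long, 0.16 kg. Origin: underside, below the pivot; x towards the nose. Pivot block 24 mm wide, x = -16 to 16 mm (grip here); nose 11 mm wide, x = 16 to 84; two splayed handles to x = -83 mm, 36 mm over them. May be absent. Lying flat, all of it is 20 mm thick; local z up, underside at z = 0.
- gauge: Dial gauge, 0.15 kg: dark flat stem 14 mm wide, x = -60 to 35 mm (grip at the origin), and a round dial of 50 mm diameter centred at x = 56 mm. Origin: underside, below the grip point. May be absent. Lying flat, all of it is 20 mm thick; local z up, underside at z = 0.
- tray: Fixed cream tray, 236 mm (x) by 256 mm (y), of grey foam, flat top 18 mm above the counter; origin: centre of its underside. Four pockets along x, heads to +x; from +y to -y: spanner, broad pliers, gauge, long pliers. Each is a stepped outline of its tool (2.5 mm to spare all round), 11 mm deep: a seated tool stands 9 mm proud, free to grip. Tray and press may swap sides between starts.
- pocket_spanner (a point): Floor of the spanner's pocket, 7 mm above the counter. Its frame is the tray's; a seated tool's origin lies at this point, its x axis along this point's x axis.
- pocket_pliers_broad (a point): Floor of the broad-nosed pliers' pocket, 7 mm above the counter. Its frame is the tray's; a seated tool's origin lies at this point, its x axis along this point's x axis.
- pocket_gauge (a point): Floor of the dial gauge's pocket, 7 mm above the counter. Its frame is the tray's; a seated tool's origin lies at this point, its x axis along this point's x axis.
- pocket_pliers_long (a point): Floor of the long-nosed pliers' pocket, 7 mm above the counter. Its frame is the tray's; a seated tool's origin lies at this point, its x axis along this point's x axis.
- press: Fixed grey lens-press base: plate x = -157.5 to 67.5, y = -65 to 85 mm, top 20 mm above the counter; beyond x = 70 a housing 55 mm high with fittings up to 86 mm. Origin: counter level, below the axis of an upright stop screw (17 mm diameter, top at 78 mm) with two hex nuts. With the spanner's x axis along the press's, its fork fits the lower nut and its handle lies beside the stop pin.
- set_nut_center (a point): On the screw axis at the underside of the lower (set) nut, on the plate, 20 mm above the counter; turns with the nut. Brass hexagon, 36 mm across flats, 22 mm high; two of its flats are parallel to this frame's x axis.
- set_nut (a joint): Angle of the lower nut on the screw, rad, clockwise from above positive; starts within 0.05 of 0, where two flats are parallel to the press's x axis. It turns with only 0.12 N m, the jam nut needs 0.3, so unless held it goes round with the jam nut. Held by the spanner against the pin it still gives up to about 0.3 rad. Its setting is lost past 0.5 rad either way.
- jam_nut_center (a point): Centre of the upper (jam) nut, on the screw axis, 55.5 mm above the counter; turns with the nut. Steel hexagon, 30 mm across flats (passes through the spanner's fork), 24 mm high (43.5 to 67.5 mm above the counter); two of its flats are parallel to this frame's x axis.
- jam_nut (a joint): Angle of the jam nut relative to the lower nut, rad, growing as it is tightened, clockwise seen from above; starts between 0 and 0.3 and comes up solid (tight) at 1.4. Stays where it is left.
- stop_pin (a point): Foot of an upright steel pin, 12 mm diameter and 38 mm high, on the press plate at x = -125, y = 23 mm of the press's frame. As the lower nut is dragged clockwise the spanner's handle comes to rest against it.
- glasses_case: Bystander, to be left alone: orange spectacle case, 60 x 150 x 40 mm. Origin: centre of its underside.
- screw_dish: Bystander, to be left alone: small steel dish, 70 mm diameter. Origin: centre of its underside.
- card_box: Bystander, to be left alone: cardboard box, 60 x 95 x 30 mm. Origin: centre of its underside.
There are look-alikes about, which are no part of the job. What is shaped like the spanner but pink or yellow is not meant.

How it is judged:
On the way, in this order (a step that is already met when the one before it is completed fails the run):
1. the spanner lies flat on the press plate with its fork round the lower nut (distance between spanner_jaw and set_nut_center below 0.006 m and angle between spanner's own z axis and vertical below 0.08 rad), for 0.3 s.
2. the jam nut is tightened while the spanner is on the lower nut (value of joint jam_nut above 1.3 rad and distance between spanner_jaw and set_nut_center below 0.012 m), for 0.2 s.
At the end, for the whole second after the job is handed in: The spanner and every other tool present lie in their own pockets (within 5.5 mm of the pocket's point, underside less than 4 mm above its floor, within 0.07 rad of its direction, level and at rest), the jam nut is at more than 1.28 rad, and the lower nut is within 0.5 rad of zero (horizontal distance between spanner and pocket_spanner below 0.0055 m and z of spanner in the frame of pocket_spanner below 0.004 m and angle between the x axis of each of spanner, pliers_broad, pliers_long, gauge and the x axis of tray, either way round below 0.07 rad and angle between each of spanner, pliers_broad, pliers_long, gauge's own z axis and vertical below 0.06 rad and linear speed of each of spanner, pliers_broad, pliers_long, gauge below 0.02 m/s and horizontal distance between pliers_broad and pocket_pliers_broad below 0.0055 m and z of pliers_broad in the frame of pocket_pliers_broad below 0.004 m and horizontal distance between pliers_long and pocket_pliers_long below 0.0055 m and z of pliers_long in the frame of pocket_pliers_long below 0.004 m and horizontal distance between gauge and pocket_gauge below 0.0055 m and z of gauge in the frame of pocket_gauge below 0.004 m and value of joint jam_nut above 1.28 rad and value of joint set_nut between -0.5 and 0.5 rad); the robot touches nothing.
It fails at once if the lower nut loses its setting (turns past 0.5 rad) (value of joint set_nut above 0.5 rad or value of joint set_nut below -0.5 rad).
It fails at once if a bystander is moved more than 50 mm (distance of any of glasses_case, screw_dish, card_box from where it was at the start of the episode above 0.05 m).
Of pliers_broad, pliers_long, gauge only 2 to 3 are there at a start; the rules pass over those that are not, and their reading is None.
At some moment in a run one of pliers_broad, pliers_long, gauge may be knocked a few centimetres aside while the robot is not near it.
Once in a run the grip may slacken for a moment while it holds something.
It also fails if it takes over 210 s, if anything falls off the work surface, if the arm or the gripper's body presses on something with over 40 N, if the wrist force passes 120 N, or if a joint passes its speed limit or range.

## Working session

There is one attempt and no reset: what is moved stays moved. The work goes in short steps, Python scripts to look and compute and a tool call to move; the robot and the scene stay as the last step left them, time stands still between calls to the robot, and variables do not carry over. Pictures are saved under pics/ and viewed, at most 14 in all, crops included, and the job is handed in when it is done.

Besides the shell and the picture viewer there is one more tool, called after "Emit:" by a JSON object that holds its "method" and its "body". move_arm: Moves the arm, as the interface text tells. Its arguments: {"type":"object","properties":{"targets":{"type":"array"},"grip_force":{"type":"number"}},"required":["targets"]}

```bash
ls; mkdir -p pics; cat > h.py <<'E'
import numpy as np, cv2, json
from scipy.spatial.transform import Rotation as R
from bench import r
def shot(name,fn):
    c=r.camera(name); cv2.imwrite(f'pics/{fn}.png',c['image'])
    np.savez(f'pics/{fn}.npz',img=c['image'],T=np.array(c['cam_to_world']),k=[240/np.tan(np.radians(c['vertical_fov'])/2),c['cx'],c['cy']])
def load(fn):
    d=np.load(f'pics/{fn}.npz'); return d['img'],d['T'],d['k']
def ray(fn,u,v):
    _,T,k=load(fn); d=T[:3,:3]@np.array([(u-k[1])/k[0],(v-k[2])/k[0],1]); return T[:3,3],d
def onz(fn,u,v,z):
    o,d=ray(fn,u,v); return o+d*(z-o[2])/d[2]
def proj(fn,P):
    _,T,k=load(fn); p=(np.atleast_2d(P)-T[:3,3])@T[:3,:3]; return p[:,:2]/p[:,2:]*k[0]+k[1:]
def tri(*obs):
    A=np.zeros((3,3));b=np.zeros(3)
    for f,u,v in obs:
        o,d=ray(f,u,v); d=d/np.linalg.norm(d); M=np.eye(3)-np.outer(d,d);A+=M;b+=M@o
    return np.linalg.solve(A,b)
E
python3 - <<'E'
from h import *
shot('scene','s0');shot('side','d0');shot('wrist','w0')
s=r.read_state()
for k,v in s.items(): print(k,np.round(v,3))
for f in('s0','d0','w0'):
    _,T,k=load(f);print(T.round(3),k)
cv2.imwrite('pics/sd0.png',np.vstack([cv2.resize(load(f)[0],(400,300)) for f in('s0','d0')]))
E
```

```text
pics
time 0.15
joint_positions [-1.336  0.333 -0.065  1.461  0.022  1.35  -0.088]
joint_vel [ 0.    -0.003 -0.003 -0.004  0.001 -0.001  0.001]
joint_torque [ 0.0000e+00 -6.2363e+01  2.4000e-02 -3.9014e+01 -6.1000e-02  3.7000e-02
  0.0000e+00]
ee_pos [0.159 0.604 0.222]
eef_rot [ 0.129  0.992 -0.001 -0.   ]
ft_force [-0.169 -0.091  0.229]
torque [-0.023  0.     0.029]
grip_force 0.0
width 0.087
[[-0.816  0.484 -0.315  0.886]
 [ 0.577  0.679 -0.453  0.568]
 [-0.006 -0.552 -0.834  1.104]
 [ 0.     0.     0.     1.   ]] [495.06500839 325.43965334 236.55566504]
[[-0.977 -0.164  0.136  0.337]
 [-0.212  0.686 -0.696  0.642]
 [ 0.021 -0.709 -0.705  0.711]
 [ 0.     0.     0.     1.   ]] [437.04898073 324.26233586 237.24759591]
[[ 0.255  0.925  0.281  0.082]
 [ 0.967 -0.243 -0.075  0.624]
 [-0.001  0.291 -0.957  0.384]
 [ 0.     0.     0.     1.   ]] [391.30567913 317.68269574 248.62025479]
```

View pics/s0.png

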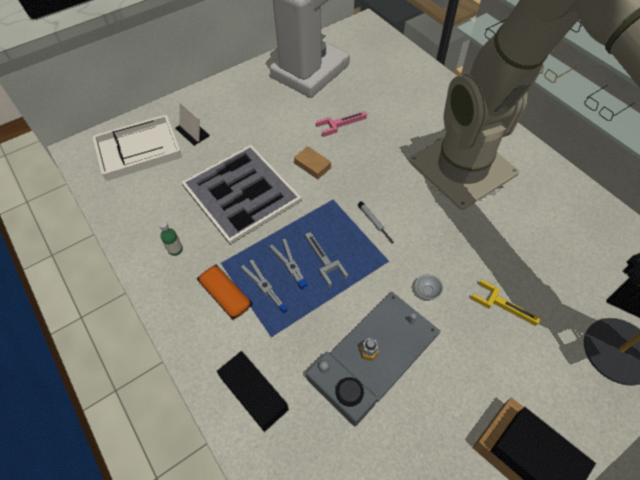

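View pics/d0.png

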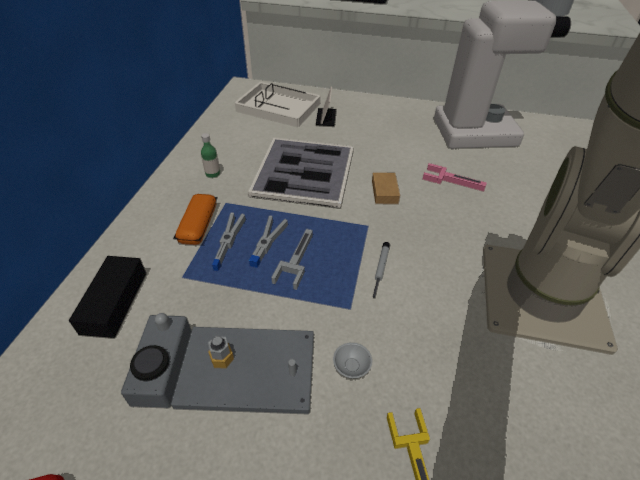

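The scene picture shows the tray at (242,193). On the blue cloth lie two pliers, at (265,285) and (289,263), and the steel spanner at (326,258). The press is at (372,355), the dish at (428,287), the case at (225,290) and the box at (312,162). Look-alikes for the spanner are the pink one (342,123) and the yellow one (505,302); the screwdriver (376,221) isn't one of the tools. I choose the steel-grey one on the cloth. No gauge is visible on the cloth.

```bash
python3 - <<'E'
from h import *
P={'base':(480,160,0,550,290),'spanner':(326,258,.02,294,258),'pl1':(265,285,.02,228,238),'pl2':(291,266,.02,267,242),'screwtop':(371,341,.078,218,341),'pin':(413,317,.058,292,363),'dish':(428,287,0,352,360),'traycorner L':(183,184,.018,270,142),'tr':(250,147,.018,354,148),'br':(300,198,.018,342,205),'bl':(232,239,.018,251,196)}
for n,(u,v,z,a,b) in P.items(): print(n,onz('s0',u,v,z).round(3),onz('d0',a,b,z).round(3),tri(('s0',u,v),('d0',a,b)).round(3))
im=load('d0')[0][130:310,170:380];im2=load('s0')[0][140:330,180:400]
cv2.imwrite('pics/c1.png',np.hstack([cv2.resize(load('w0')[0],(400,300)),cv2.resize(im2,(400,300),interpolation=2)]))
E
```

```text
base [-0.061  0.012  0.   ] [-0.018 -0.017  0.   ] [0.023 0.062 0.092]
spanner [0.514 0.033 0.02 ] [0.519 0.036 0.02 ] [0.517 0.038 0.025]
pl1 [0.682 0.009 0.02 ] [0.678 0.012 0.02 ] [0.681 0.006 0.014]
pl2 [0.6   0.001 0.02 ] [0.59  0.004 0.02 ] [ 0.595 -0.008  0.006]
screwtop [0.576 0.291 0.078] [0.578 0.295 0.078] [0.577 0.293 0.078]
pin [0.456 0.296 0.058] [0.452 0.296 0.058] [0.453 0.293 0.052]
dish [0.349 0.24  0.   ] [0.359 0.235 0.   ] [0.358 0.246 0.019]
traycorner L [ 0.703 -0.402  0.018] [ 0.704 -0.384  0.018] [ 0.705 -0.4    0.013]
tr [ 0.475 -0.415  0.018] [ 0.464 -0.413  0.018] [ 0.468 -0.431  0.004]
br [ 0.46  -0.168  0.018] [ 0.452 -0.161  0.018] [ 0.454 -0.178  0.003]
bl [ 0.681 -0.158  0.018] [ 0.677 -0.141  0.018] [ 0.682 -0.161  0.007]
```

View pics/c1.png

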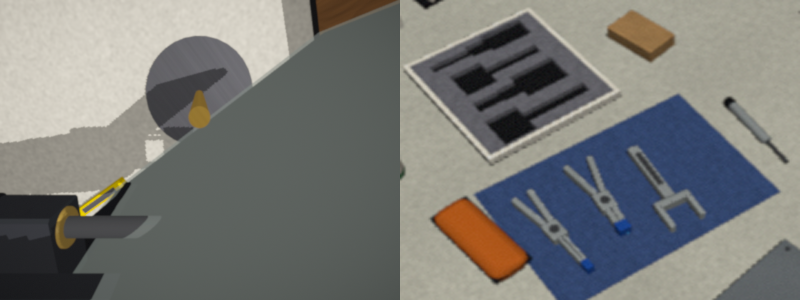

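The enlarged crop confirms it: the steel-grey spanner lies on the cloth with its fork towards the press, broad-nosed pliers in the middle and long-nosed pliers on the left. The gauge is absent. Tray +x is close to world +x, with the spanner pocket on the +y side. I'll move the wrist camera above the cloth.

Emit:
{"method": "move_arm", "body": {"targets": [[[-4.1, -3.3, -1.3], [0, 0, 0], 100], [[-4.1, -3.3, -1.3], [0, 0, 0], 100], [[-4.1, -3.3, -1.3], [0, 0, 0], 100], [[-4.1, -3.3, -1.3], [0, 0, 0], 100], [[-4.1, -3.3, -1.3], [0, 0, 0], 100], [[-4.1, -3.3, -1.3], [0, 0, 0], 100], [[-4.1, -3.3, -1.3], [0, 0, 0], 100], [[-4.1, -3.3, -1.3], [0, 0, 0], 100], [[-4.1, -3.3, -1.3], [0, 0, 0], 100], [[-4.1, -3.3, -1.3], [0, 0, 0], 100], [[-4.1, -3.3, -1.3], [0, 0, 0], 100], [[-4.1, -3.3, -1.3], [0, 0, 0], 100], [[0, 0, 0], [0, 0, 0.18], 100], [[0, 0, 0], [0, 0, 0.18], 100], [[0, 0, 0], [0, 0, 0.18], 100], [[0, 0, 0], [0, 0, 0.18], 100], [[0, 0, 0], [0, 0, 0.18], 100], [[0, 0, 0], [0, 0, 0.18], 100], [[0, 0, 0], [0, 0, 0.18], 100]]}}

```text
time: 2.52
ee_pos: [0.534, 0.096, 0.3783]
eef_rot: [0.69, 0.724, -0.0, -0.0]
ft_force: [-0.4, -0.0, -0.2]
width: 0.0869
grip_force: 0.0
```

```bash
python3 - <<'E'
from h import *
shot('wrist','w1'); s=r.read_state();print(s['ee_pos'],s['joint_positions'])
cv2.imwrite('pics/w1b.png',cv2.resize(load('w1')[0],(800,600),interpolation=2))
_,T,k=load('w1');print(T.round(3),k)
E
```

```text
[0.53400298 0.09599543 0.37830479] [-0.74532907  0.10899172  0.54034196  1.42666076 -0.05612933  1.62169812
 -0.17254895]
[[ 0.999  0.045  0.013  0.531]
 [ 0.047 -0.956 -0.291  0.176]
 [-0.001  0.291 -0.957  0.54 ]
 [ 0.     0.     0.     1.   ]] [391.30567913 317.68269574 248.62025479]
```

View pics/w1b.png

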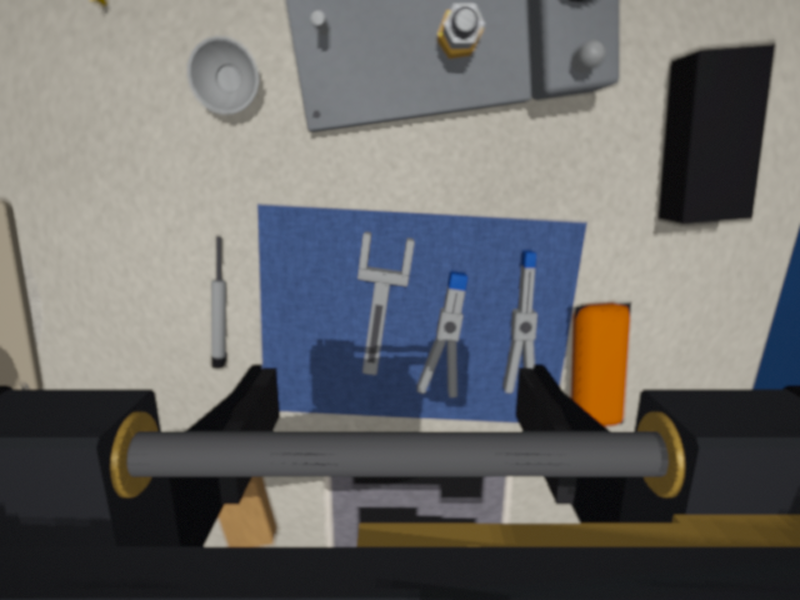

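The picture (800 px wide) shows, at full scale: spanner fork tips (366,234)/(410,240) and handle end (371,373); broad pliers pivot (450,327); long pliers pivot (526,326); screw top (465,18) and pin top (319,18).

```bash
python3 - <<'E'
from h import *
q=lambda f,z,*p:[onz(f,u/1.25,v/1.25,z)[:2].round(4) for u,v in p]
a,b,c=q('w1',.02,(366,234),(410,241),(371,374)); m=(a+b)/2
print('spanner',m,c,np.linalg.norm(m-c),'yaw',np.degrees(np.arctan2(*(m-c)[::-1])),'origin',c+(m-c)*70/160.5)
for n,nose,piv,back in(('broad',(459,273),(450,327),(438,396)),('long',(529,252),(526,326),(519,394))):
    x=q('w1',.02,nose,piv,back);print(n,x,'yaw nose-piv',np.degrees(np.arctan2(*(x[0]-x[1])[::-1])),np.linalg.norm(x[0]-x[1]))
S=q('w1',.078,(465,19))[0];P=q('w1',.058,(319,18))[0];print('screw',S,'pin',P,np.linalg.norm(S-P),'yaw',np.degrees(np.arctan2(*(P-S)[::-1]))-np.degrees(np.arctan2(23,-125)))
# heights from two views
print('spanner fork crotch hgt',tri(('w1',371/1.25,374/1.25),('s0',311,236)))
print('piv broad',tri(('w1',450/1.25,327/1.25),('s0',180+605*220/400-220,140+199*190/300)))
print('piv long',tri(('w1',526/1.25,326/1.25),('s0',180+554*220/400-220,140+229*190/300)))
print('screw',tri(('w1',465/1.25,19/1.25),('s0',371,341),('d0',218,341)))
E
```

```text
spanner [0.52445 0.0986 ] [ 0.5113 -0.0602] 0.15934353610987803 yaw 85.26621929915028 origin [0.5170352  0.00905857]
broad [array([0.6031, 0.0637]), array([0.5982, 0.0015]), array([ 0.5908, -0.0845])] yaw nose-piv 85.49564796784456 0.06239270790725468
long [array([0.6761, 0.0902]), array([0.6833, 0.0067]), array([ 0.6855, -0.0774])] yaw nose-piv 94.92828428213363 0.08380984429051279
screw [0.5818 0.2928] pin [0.4568 0.2926] 0.1250001599998976 yaw -349.482518305122
spanner fork crotch hgt [ 0.50919265 -0.05198132  0.02105497]
piv broad [0.59734661 0.00338519 0.02176525]
piv long [0.68277924 0.00782356 0.0200352 ]
screw [0.57885163 0.29288491 0.0785501 ]
```

Emit:
{"method": "move_arm", "body": {"targets": [[[-1.1, -0.3, 5], [0, 0, 0.02], 55], [[-1.1, -0.3, 5], [0, 0, 0.02], 55], [[-1.1, -0.3, 5], [0, 0, 0.02], 55], [[-1.1, -0.3, 5], [0, 0, 0.02], 55], [[-1.1, -0.3, 5], [0, 0, 0.02], 55], [[-1.1, -0.3, 5], [0, 0, 0.03], 55], [[0, 0, 0], [0, 0, 0], 55]]}}

```text
time: 3.45
ee_pos: [0.5136, 0.0288, 0.0759]
eef_rot: [0.733, 0.68, -0.003, -0.001]
ft_force: [0.1, 0.0, 0.8]
width: 0.0483
grip_force: 0.0
```

```bash
python3 - <<'E'
from h import *
shot('wrist','w2'); s=r.read_state();print(s['ee_pos'],s['eef_rot'],s['joint_positions'])
cv2.imwrite('pics/w2b.png',cv2.resize(load('w2')[0],(800,600),interpolation=2))
E
```

```text
[0.51566505 0.02975377 0.0783792 ] [ 7.33215011e-01  6.79995748e-01 -1.14535461e-03 -4.67857426e-04] [-0.64664072  0.25203345  0.56532578  1.93514459 -0.15860609  1.00050181
 -0.08455565]
```

View pics/w2b.png

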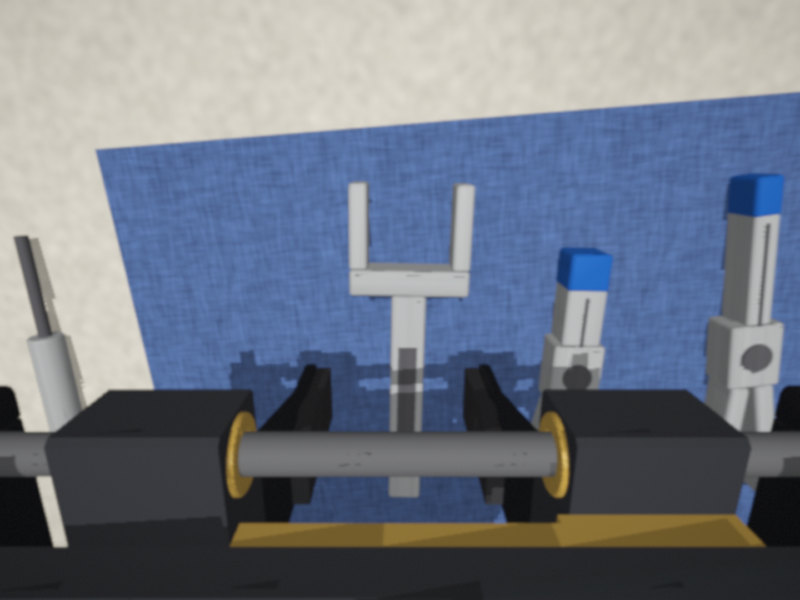

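Close view: the spanner is centred between the fingers. Prong tip tops are at (347..368,183) and (455..474,184), the crossbar bottom edge at (349..469,295), and the handle is about 391..425 wide at row 300.

```bash
cat >> h.py <<'E'
def pose():
    s=r.read_state(); M=R.from_quat(s['eef_rot']).as_matrix(); return np.array(s['ee_pos']),M
def sayto(p,yaw=None):
    """needed shift in tool cm, and turn about tool z, to TCP p with tool x at yaw (deg)"""
    e,M=pose(); a=np.degrees(np.arctan2(M[1,0],M[0,0]))
    print('shift cm',(M.T@(np.array(p)-e)*100).round(2),'yaw now',a.round(2),end=' ')
    if yaw is not None:
        d=(a-yaw+180)%360-180; print('turn',np.radians(d).round(3),end='')
    print()
E
python3 - <<'E'
from h import *
q=lambda z,u,v:onz('w2',u/1.25,v/1.25,z)[:2]
tip=(q(.02,347,183)+q(.02,474,184))/2; bar=(q(.02,349,271)+q(.02,469,271))/2; h=(q(.02,391,300)+q(.02,425,300))/2
print(tip,bar,h,np.linalg.norm(q(.02,347,183)-q(.02,474,184)), np.linalg.norm(tip-bar))
d=tip-h; yaw=np.degrees(np.arctan2(d[1],d[0])); u=d/np.linalg.norm(d); o=tip-u*.0905
print('yaw',yaw,'origin',o,'handle end expected',proj('w2',[*(o-u*.07),.02])*1.25)
g=o+u*.02; print(g); sayto([*g,.012],yaw)
E
```

```text
[0.5248639  0.09921807] [0.52156637 0.06084302] [0.52018514 0.04721474] 0.054764600328874445 0.03851646810450476
yaw 84.8589258122492 origin [0.51675434 0.00908214] handle end expected [[403.80903969 497.45528773]]
[0.51854651 0.02900168]
shift cm [-0.05  0.31  6.64] yaw now 85.69 turn 0.014
```

Emit:
{"method": "move_arm", "body": {"targets": [[[0, 0.3, 3.5], [0, 0, 0.014], 55], [[0, 0, 3.2], [0, 0, 0], 55], [[0, 0, 0.5], [0, 0, 0], 55], [[0, 0, 0], [0, 0, 0], 55], [[0, 0, 0], [0, 0, 0], 0], [[0, 0, 0], [0, 0, 0], 0], [[0, 0, 0], [0, 0, 0], 0], [[0, 0, 0], [0, 0, 0], 0]], "grip_force": 40}}

```text
time: 4.5
ee_pos: [0.5192, 0.0298, 0.0067]
eef_rot: [0.739, 0.674, 0.0, -0.0]
ft_force: [-0.9, 1.0, 3.8]
width: 0.0163
grip_force: 11.9
```

```bash
python3 - <<'E'
from h import *
print(pose()[0],r.read_state()['width'],r.read_state()['grip_force'])
# target press frame
S=np.array([.580,.293]);y=np.radians(10.5)
sayto([0.5185,.029,.2],10.5)
E
```

```text
[0.51920199 0.02983461 0.00665996] 0.01632403462095999 11.870714128017426
shift cm [ -0.08  -0.07 -19.33] yaw now 84.78 turn 1.297
```

Emit:
{"method": "move_arm", "body": {"targets": [[[0, 0, 0], [0, 0, 0], 0], [[0, 0, -2], [0, 0, 0], 0], [[0, 0, -4], [0, 0, 0], 0], [[0, 0, -5], [0, 0, 0], 0], [[0, 0, -3], [0, 0, 0.12], 0], [[0, 0, 0], [0, 0, 0.17], 0], [[0, 0, 0], [0, 0, 0.17], 0], [[0, 0, 0], [0, 0, 0.17], 0], [[0, 0, 0], [0, 0, 0.17], 0], [[0, 0, 0], [0, 0, 0.17], 0], [[0, 0, 0], [0, 0, 0.17], 0], [[0, 0, 0], [0, 0, 0.16], 0], [[0.2, -4, 0], [0, 0, 0], 0], [[0.2, -4, 0], [0, 0, 0], 0], [[0.2, -4, 0], [0, 0, 0], 0], [[0.2, -4, 0], [0, 0, 0], 0], [[0.2, -4, 0], [0, 0, 0], 0], [[0.2, -4, 0], [0, 0, 0], 0], [[0, 0, 0], [0, 0, 0], 0]]}}

```text
time: 6.88
ee_pos: [0.4867, 0.2716, 0.1458]
eef_rot: [0.996, 0.093, -0.0, -0.0]
ft_force: [0.4, -0.4, -2.5]
width: 0.0156
grip_force: 40.0
```

```bash
python3 - <<'E'
from h import *
shot('wrist','w3');shot('scene','s3');shot('side','d3'); s=r.read_state();print(s['ee_pos'],s['eef_rot'],s['joint_positions'],s['width'],s['grip_force'])
cv2.imwrite('pics/w3b.png',cv2.resize(load('w3')[0],(800,600),interpolation=2))
E
```

```text
[0.48835844 0.26688504 0.14625903] [ 9.96006392e-01  8.92807948e-02 -1.62329605e-04  4.25475947e-04] [-1.08517634  0.26015644  0.58598131  1.77058588 -0.15523648  1.15787705
 -1.84404648] 0.015602789349161393 39.995763301849365
```

View pics/w3b.png

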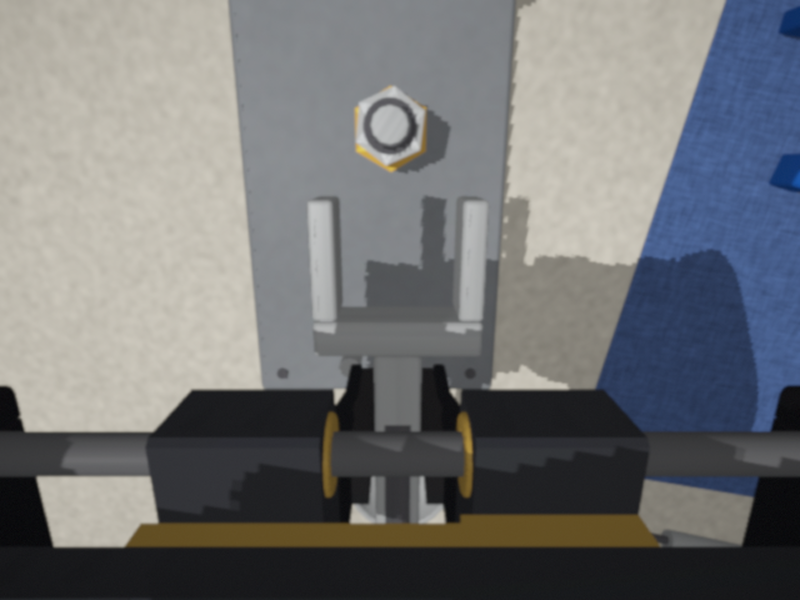

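The spanner sits centred in the grip with its prongs at x 309..335 and 461..487, row 202. The screw top is at (390,123) and the jam nut flats at x≈356 and 427. The plate edges run (232,30)–(262,375) and (515,30)–(492,375).

```bash
python3 - <<'E'
from h import *
e,M=pose(); print(e,np.degrees(np.arctan2(M[1,0],M[0,0])))
q=lambda z,u,v:onz('w3',u/1.25,v/1.25,z)[:2]
S=q(.078,390,123);print('screw',S)
for z in(.02,):
  for (a,b) in(((232,30),(262,375)),((515,30),(492,375))):
    A,B=q(z,*a),q(z,*b);d=A-B;yaw=np.arctan2(d[1],d[0]);n=np.array([-np.sin(yaw),np.cos(yaw)]);print('edge yaw',np.degrees(yaw),'offset of edge from screw',n@(A-S))
zt=e[2]+.0133
l,rr=q(zt,309,202),q(zt,487,202);print('fork width',np.linalg.norm(l-rr))
t=(l+rr)/2
c=(q(zt,313,322)+q(zt,482,322))/2
for n,p in(('tip',t),('bar',c)): print(n,'tool',(M.T@(np.array([*p,zt])-e)).round(4))
E
```

```text
[0.48835844 0.26688504 0.14625903] 10.244457910879879
screw [0.58149143 0.29230507]
edge yaw 10.563391725343722 offset of edge from screw 0.08341516414960227
edge yaw 10.371553721077856 offset of edge from screw -0.06457878710290778
fork width 0.05284764022518208
tip tool [ 0.0686 -0.0048 -0.0133]
bar tool [ 0.031  -0.0047 -0.0133]
```

Emit:
{"method": "move_arm", "body": {"targets": [[[0.15, -0.8, 2], [0, 0, -0.004], 0], [[0, 0, 3], [0, 0, 0], 0], [[0, 0, 3], [0, 0, 0], 0], [[0, 0, 2.5], [0, 0, 0], 0], [[0, 0, 0.8], [0, 0, 0], 0], [[0, 0, 0], [0, 0, 0], 0], [[0, 0, 0], [0, 0, 0], 0], [[0, 0, 0], [0, 0, 0], 0]]}}

```text
time: 8.02
ee_pos: [0.4887, 0.2766, 0.0344]
eef_rot: [0.996, 0.092, 0.001, -0.001]
ft_force: [0.4, 1.1, -1.2]
width: 0.0153
grip_force: 40.0
```

```bash
python3 - <<'E'
from h import *
e0,M0=pose();shot('wrist','w4');s=r.read_state();print(e0,s['ee_pos'],s['eef_rot'],s['width'],s['ft_force'])
sayto([.5279,.2825,.0275],10.45); sayto([.4886,.2752,.0275],10.45)
cv2.imwrite('pics/w4b.png',cv2.resize(load('w4')[0],(800,600),interpolation=2))
E
```

```text
[0.48873392 0.27660505 0.0343885 ] [0.48863827 0.27654058 0.03427444] [ 9.95778951e-01  9.17811975e-02  5.09412171e-04 -4.82660749e-04] 0.01570885804811957 [-0.50729266  0.92592383 -1.45692012]
shift cm [3.97 0.13 0.68] yaw now 10.53 turn 0.001
shift cm [-0.03  0.13  0.68] yaw now 10.53 turn 0.001
```

View pics/w4b.png

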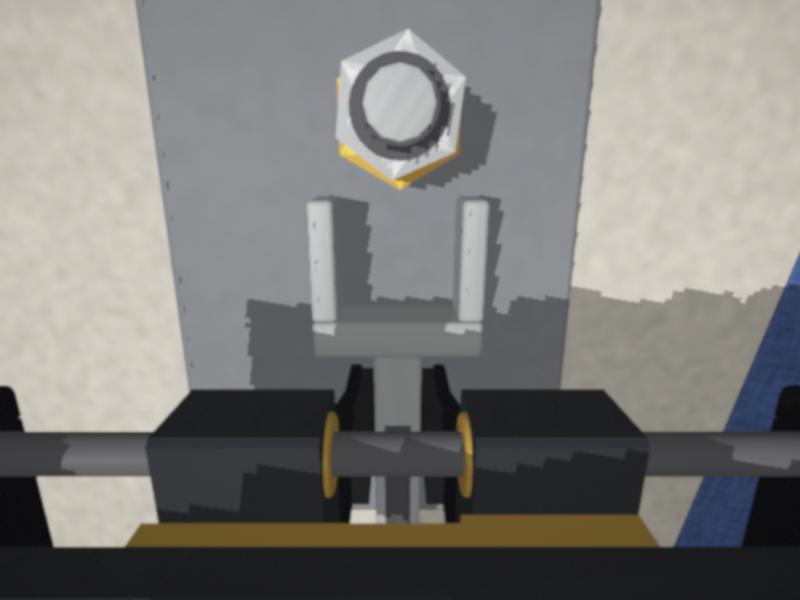

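```bash
python3 - <<'E'
from h import *
e,M=pose()
q=lambda z,u,v:np.array([*onz('w4',u/1.25,v/1.25,z)])
t=lambda p:(M.T@(p-e)*1000).round(1)
print('screw',q(.078,401,103),t(q(.078,401,103)))
print('setnut bottom corner',t(q(.042,401,189)),'left',t(q(.042,341,156)),'right',t(q(.042,459,156)))
for z in(.0477,.045):print('fork',t(q(z,308,201)),t(q(z,488,201)),'inner',t(q(z,334,260)),t(q(z,460,260)))
for a in((408,28),(345,65),(466,76),(458,152),(395,180),(336,141)):print('jam',t(q(.0675,*a)))
E
```

```text
screw [0.58070738 0.29245011 0.078     ] [ 93.5   1.1 -43.6]
setnut bottom corner [72.8  1.5 -7.6] left [ 82.5 -16.7  -7.6] right [82.5 18.9 -7.7]
fork [ 69.7 -26.3 -13.3] [ 69.7  27.3 -13.4] inner [ 51.9 -19.2 -13.4] [ 51.9  19.7 -13.4]
fork [ 69.5 -26.8 -10.6] [ 69.5  27.8 -10.7] inner [ 51.3 -19.6 -10.7] [ 51.3  20.  -10.7]
jam [110.9   2.8 -33.1]
jam [103.  -12.2 -33.1]
jam [100.6  16.9 -33.1]
jam [ 83.2  15.6 -33.1]
jam [ 76.4  -0.3 -33.1]
jam [ 85.8 -15.  -33.1]
```

Emit:
{"method": "move_arm", "body": {"targets": [[[0, 0.08, 0.4], [0, 0, 0], 0], [[0, 0, 0.2], [0, 0, 0], 0], [[0, 0, 0], [0, 0, 0], 0], [[0.8, 0, 0], [0, 0, 0], 0], [[0.8, 0, 0], [0, 0, 0], 0], [[0.8, 0, 0], [0, 0, 0], 0], [[0.8, 0, 0], [0, 0, 0], 0], [[0.5, 0, 0], [0, 0, 0], 0], [[0.3, 0, 0], [0, 0, 0], 0], [[0, 0, 0], [0, 0, 0], 0], [[0, 0, 0], [0, 0, 0], 0]]}}

```text
time: 9.45
ee_pos: [0.5275, 0.2828, 0.0275]
eef_rot: [0.996, 0.092, -0.0, -0.0]
ft_force: [-0.7, -0.2, -1.2]
width: 0.0152
grip_force: 40.0
```

```bash
python3 - <<'E'
from h import *
shot('wrist','w5');shot('scene','s5');s=r.read_state();print(s['ee_pos'],s['eef_rot'],s['width'],s['ft_force'])
a=cv2.resize(load('w5')[0],(480,360));b=cv2.resize(load('s5')[0][270:430,290:450],(320,360),interpolation=2)
cv2.imwrite('pics/w5b.png',np.hstack([a,b]))
E
```

```text
[0.52750649 0.28277233 0.0275599 ] [ 9.95775829e-01  9.18176720e-02 -7.47274671e-05 -8.84077945e-05] 0.015440611942933329 [-0.29011771 -0.64567859 -1.10248145]
```

View pics/w5b.png

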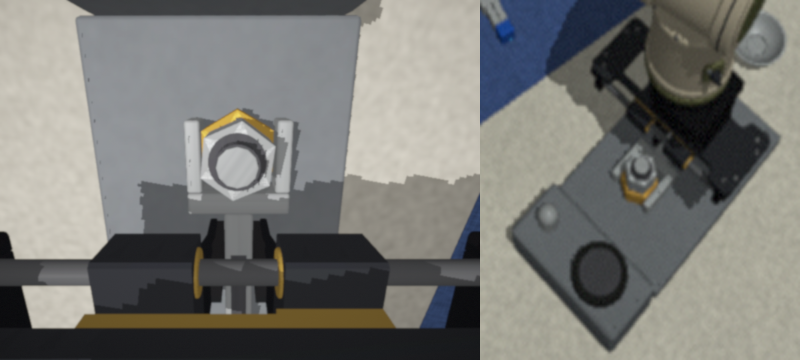

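The fork is round the brass nut and the prongs flank it with no contact force. I'll release, lift, and go over the screw with the gripper turned for the jam nut.

Emit:
{"method": "move_arm", "body": {"targets": [[[0, 0, 0.06], [0, 0, 0], 0], [[0, 0, 0], [0, 0, 0], 55], [[0, 0, 0], [0, 0, 0], 55], [[0, 0, 0], [0, 0, 0], 55], [[0, 0, 0], [0, 0, 0], 55], [[0, 0, -3.5], [0, 0, 0], 55], [[0, 0, -5], [0, 0, 0], 55], [[5.3, 0, 0], [0, 0, 0], 55], [[0, 0, 0], [0, 0, -0.18], 55], [[0, 0, 0], [0, 0, -0.18], 55], [[0, 0, 0], [0, 0, -0.18], 55], [[0, 0, 0], [0, 0, -0.18], 55], [[0, 0, 0], [0, 0, -0.18], 55], [[0, 0, 0], [0, 0, -0.18], 55], [[0, 0, 0], [0, 0, -0.18], 55], [[0, 0, 0], [0, 0, -0.18], 55], [[0, 0, 0], [0, 0, -0.18], 55], [[0, 0, 0], [0, 0, -0.18], 55], [[0, 0, 0], [0, 0, -0.18], 55]]}}

```text
time: 11.92
ee_pos: [0.5798, 0.2923, 0.1119]
eef_rot: [0.467, 0.884, -0.0, -0.0]
ft_force: [0.0, 0.3, -0.6]
width: 0.0482
grip_force: 0.0
```

Emit:
{"method": "move_arm", "body": {"targets": [[[0, 0, 0], [0, 0, 0], 55], [[0, 0, 0], [0, 0, 0], 55]]}}

```text
time: 12.18
ee_pos: [0.5798, 0.2923, 0.1119]
eef_rot: [0.472, 0.882, 0.0, -0.0]
ft_force: [-0.2, 0.3, -0.9]
width: 0.0479
grip_force: 0.0
```

```bash
python3 - <<'E'
from h import *
shot('wrist','w6');shot('scene','s6');shot('side','d6');s=r.read_state();print(s['joint_positions'],s['width'])
sayto([.5807,.2924,.046],120)
a=cv2.resize(load('w6')[0],(480,360));b=cv2.resize(load('d6')[0][300:420,120:330],(320,180),interpolation=2);c=cv2.resize(load('s6')[0][270:410,290:450],(320,180),interpolation=2)
cv2.imwrite('pics/w6b.png',np.hstack([a,np.vstack([b,c])]))
E
```

```text
[-0.67733434  0.46195649  0.18525783  1.53288909 -0.08983906  1.15505142
  0.11634839] 0.04785399959789894
shift cm [-0.06  0.07  6.59] yaw now 123.87 turn 0.068
```

View pics/w6b.png

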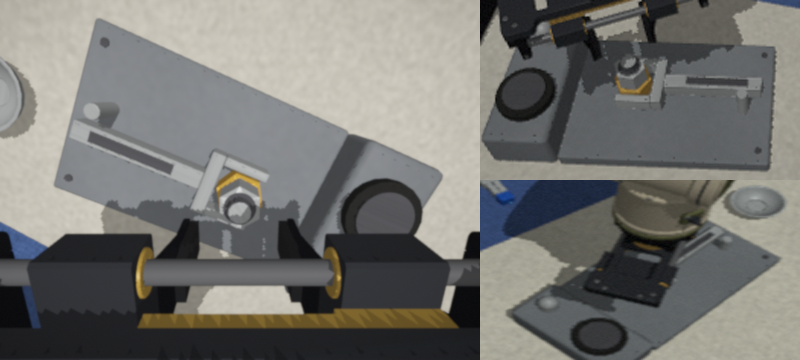

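Spanner seated on the nut, handle just short of the pin, fingers centred over the jam nut. Next: down, grip and turn.

Emit:
{"method": "move_arm", "body": {"targets": [[[-0.06, 0.07, 2], [0, 0, -0.02], 55], [[0, 0, 2], [0, 0, 0], 55], [[0, 0, 1.6], [0, 0, 0], 55], [[0, 0, 0.75], [0, 0, 0], 55], [[0, 0, 0], [0, 0, 0], 55], [[0, 0, 0], [0, 0, 0], 0], [[0, 0, 0], [0, 0, 0], 0], [[0, 0, 0], [0, 0, 0], 0], [[0, 0, 0], [0, 0, 0], 0], [[0, 0, 0], [0, 0, 0], 0]], "grip_force": 35}}

```text
time: 13.58
ee_pos: [0.581, 0.2925, 0.049]
eef_rot: [0.461, 0.887, 0.0, 0.0]
ft_force: [-1.5, -0.4, 5.5]
width: 0.0296
grip_force: 35.0
```

Emit:
{"method": "move_arm", "body": {"targets": [[[0, 0, 0], [0, 0, 0.1], 0], [[0, 0, 0], [0, 0, 0.1], 0], [[0, 0, 0], [0, 0, 0.1], 0], [[0, 0, 0], [0, 0, 0.1], 0], [[0, 0, 0], [0, 0, 0.1], 0], [[0, 0, 0], [0, 0, 0.1], 0], [[0, 0, 0], [0, 0, 0.1], 0], [[0, 0, 0], [0, 0, 0.1], 0], [[0, 0, 0], [0, 0, 0.1], 0], [[0, 0, 0], [0, 0, 0.1], 0], [[0, 0, 0], [0, 0, 0], 0]]}}

```text
time: 14.95
ee_pos: [0.5803, 0.2923, 0.049]
eef_rot: [0.83, 0.557, -0.0, -0.0]
ft_force: [-5.2, -2.5, 9.0]
width: 0.0295
grip_force: 35.0
```

```bash
python3 - <<'E'
from h import *
shot('wrist','w7');shot('side','d7');s=r.read_state();print(s['time'],s['joint_positions'],s['width'],s['torque'],s['ft_force'],s['grip_force'])
sayto([.5807,.2924,.046],120)
a=cv2.resize(load('w7')[0],(480,360));b=cv2.resize(load('d7')[0][300:420,120:330],(320,360),interpolation=2)
cv2.imwrite('pics/w7b.png',np.hstack([a,b]))
E
```

```text
15.05 [-0.8159572   0.54680446  0.37312751  1.58939821 -0.22107448  1.04805953
 -0.76825605] 0.029982862443154863 [-0.52978695  1.23881388 -0.09813651] [-5.16138531 -1.63403024  9.34502121] 35.00358406919986
shift cm [0.02 0.04 0.3 ] yaw now 67.83 turn -0.91
```

View pics/w7b.png

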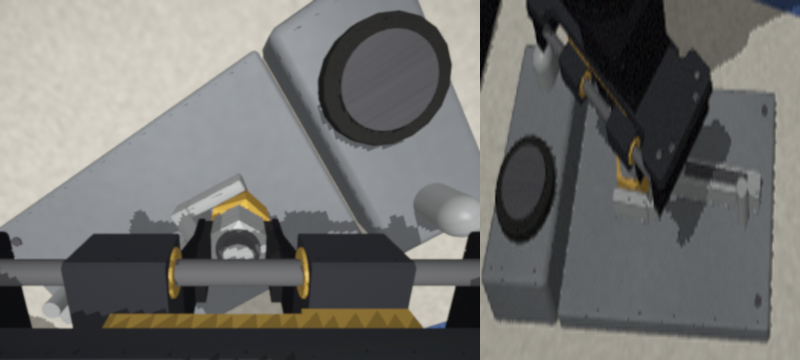

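Emit:
{"method": "move_arm", "body": {"targets": [[[0, 0, 0], [0, 0, 0.08], 0], [[0, 0, 0], [0, 0, 0.08], 0], [[0, 0, 0], [0, 0, 0.08], 0], [[0, 0, 0], [0, 0, 0.08], 0]]}}

```text
time: 15.55
ee_pos: [0.58, 0.2925, 0.0489]
eef_rot: [0.909, 0.418, -0.001, -0.0]
ft_force: [-5.3, -2.4, 9.8]
width: 0.0295
grip_force: 35.0
```

```bash
python3 - <<'E'
from h import *
s=r.read_state();print(s['time'],s['joint_positions'][6],s['width'],s['torque'],s['ft_force'],s['joint_torque'][6])
sayto([.5807,.2924,.046],120)
E
```

```text
15.55 -1.0607230265089465 0.02953701910774565 [-0.51417767  1.48776548  0.31103556] [-5.30344599 -2.35647008  9.82040605] 0.898400042206049
shift cm [0.04 0.06 0.29] yaw now 49.39 turn -1.232
```

Emit:
{"method": "move_arm", "body": {"targets": [[[0, 0, 0], [0, 0, 0.06], 0], [[0, 0, 0], [0, 0, 0.06], 0], [[0, 0, 0], [0, 0, 0], 0]]}}

```text
time: 15.92
ee_pos: [0.58, 0.2926, 0.049]
eef_rot: [0.932, 0.363, -0.001, -0.0]
ft_force: [-6.5, -0.8, 9.0]
width: 0.0295
grip_force: 35.0
```

```bash
python3 - <<'E'
from h import *
shot('wrist','w8');s=r.read_state();print(s['time'],s['joint_positions'][6],s['width'],s['torque'],s['ft_force'],s['joint_torque'][6])
sayto([.5807,.2924,.046],120)
cv2.imwrite('pics/w8b.png',cv2.resize(load('w8')[0],(640,480)))
E
```

```text
15.975 -1.1674037653869158 0.029945478606401416 [-0.50705793  1.58339587  0.00242857] [-5.74467618 -2.32155391 10.21586402] -0.1367681846022606
shift cm [0.04 0.07 0.29] yaw now 42.64 turn -1.35
```

Emit:
{"method": "move_arm", "body": {"targets": [[[0, 0, 0], [0, 0, 0.05], 0], [[0, 0, 0], [0, 0, 0.05], 0]]}}

```text
time: 16.23
ee_pos: [0.5799, 0.2926, 0.0489]
eef_rot: [0.949, 0.316, -0.001, -0.0]
ft_force: [-6.5, -1.8, 9.3]
width: 0.0299
grip_force: 35.0
```

```bash
python3 - <<'E'
from h import *
shot('wrist','w9');shot('side','d9');s=r.read_state();print(s['time'],s['joint_positions'][6],s['width'],s['torque'],s['ft_force'],s['joint_torque'][6])
sayto([.5807,.2924,.046],120)
a=cv2.resize(load('w9')[0],(480,360));b=cv2.resize(load('d9')[0][300:420,120:330],(320,360),interpolation=2)
cv2.imwrite('pics/w9b.png',np.hstack([a,b]))
E
```

```text
16.325 -1.2587682321107045 0.03004563314290347 [-0.46174656  1.59003404  0.02574378] [-6.17064153 -0.67686715 10.19826474] -0.6597877666354179
shift cm [0.05 0.06 0.3 ] yaw now 36.85 turn -1.451
```

View pics/w9b.png

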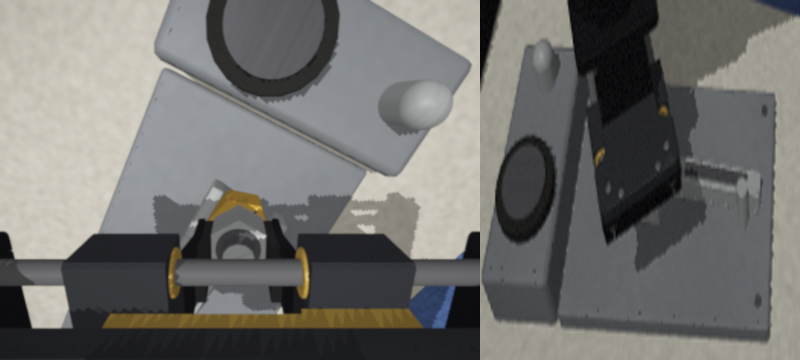

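Emit:
{"method": "move_arm", "body": {"targets": [[[0, 0, 0], [0, 0, 0.04], 0], [[0, 0, 0], [0, 0, 0.04], 0]]}}

```text
time: 16.58
ee_pos: [0.5799, 0.2926, 0.049]
eef_rot: [0.96, 0.278, -0.001, -0.0]
ft_force: [-6.6, -2.3, 9.1]
width: 0.0296
grip_force: 35.0
```

```bash
cat > t.py <<'E'
from h import *
s=r.read_state();print(s['time'],s['joint_positions'][6],s['width'],s['torque'],s['ft_force'],s['joint_torque'][6])
sayto([.5807,.2924,.046],120)
E
python3 t.py
```

```text
16.575 -1.3303382268525143 0.029589365229037618 [-0.4187775   1.5138412   0.84267799] [-6.62222275 -2.34619063  9.11934312] -0.14922154136002064
shift cm [0.05 0.06 0.3 ] yaw now 32.32 turn -1.53
```

Emit:
{"method": "move_arm", "body": {"targets": [[[0, 0, 0], [0, 0, 0.04], 0], [[0, 0, 0], [0, 0, 0.02], 0]]}}

```text
time: 16.82
ee_pos: [0.5802, 0.2929, 0.049]
eef_rot: [0.968, 0.25, -0.0, -0.0]
ft_force: [-4.3, -0.5, 7.7]
width: 0.0296
grip_force: 35.0
```

```bash
python3 t.py
```

```text
16.825 -1.3836937010830803 0.029569172582852767 [-0.27144222  1.02603901  1.00499956] [-4.28144427 -0.47335073  7.74317094] -0.9107335098087788
shift cm [0.02 0.07 0.3 ] yaw now 28.95 turn -1.589
```

```bash
python3 - <<'E'
from h import *
shot('wrist','w10');s=r.read_state();print(s['torque'])
sayto([.5807,.2924,.046],120)
cv2.imwrite('pics/w10b.png',cv2.resize(load('w10')[0][100:340,180:460],(700,600),interpolation=2))
E
```

```text
[-0.32580168  1.19537379  1.04212043]
shift cm [0.02 0.07 0.3 ] yaw now 28.9 turn -1.59
```

View pics/w10b.png

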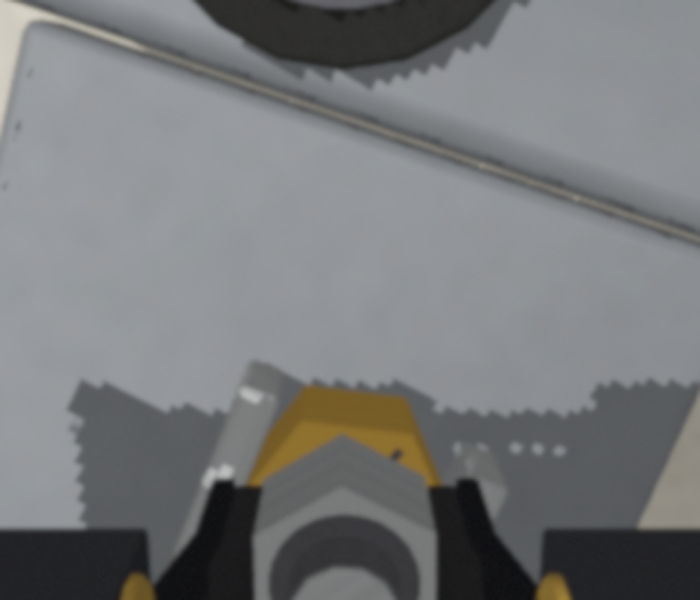

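```bash
python3 - <<'E'
from h import *
q=lambda z,u,v:np.array([*onz('w10',180+.4*u,100+.4*v,z)])
ang=lambda a,b:np.degrees(np.arctan2(*(b-a)[:2][::-1]))
A,B=q(.02,310,385),q(.02,408,398);print('len',np.linalg.norm(A-B),'nut edge',ang(A,B))
S=np.array([.5803,.2925]);
for p in(A,B):print(np.linalg.norm(p[:2]-S),ang(np.array([*S,0]),p))
print('edge2',ang(q(.02,408,398),q(.02,438,482)),'top',ang(q(.042,248,487),q(.042,300,420)),ang(q(.02,255,455),A))
print('prong in',ang(q(.04,215,480),q(.04,275,375)),'len',np.linalg.norm(q(.04,205,480)-q(.04,250,385)))
print('housing',ang(q(.02,700,237),q(.02,60,20)))
print('jam',ang(q(.0675,255,535),q(.0675,342,487)),ang(q(.0675,342,487),q(.0675,436,537)))
E
```

```text
len 0.020343011468779166 nut edge -68.96690471161166
0.02078195778006316 48.67281647460277
0.02129496168218732 -9.13657761488944
edge2 -131.3567077891432 top -7.694050014717209 -8.216880224497006
prong in -0.5755049446602161 len 0.02093979438209146
housing 100.7797825832595
jam -30.13401390318402 -91.02062647350004
```

The jam nut is solid: torque rose from 0.3 to 1.0 N m. Measured angles put the lower nut at about 0.36 rad and the jam nut at about 1.41 rad relative to it. I'll release and look at the spanner.

Emit:
{"method": "move_arm", "body": {"targets": [[[0, 0, 0], [0, 0, -0.02], 0], [[0, 0, 0], [0, 0, 0], 55], [[0, 0, 0], [0, 0, 0], 55], [[0, 0, 0], [0, 0, 0], 55], [[0, 0, -3], [0, 0, 0], 55], [[0, 0, -5], [0, 0, 0], 55], [[-5, -3, -4], [0, 0, 0.15], 55], [[-4, -2.5, -4], [0, 0, 0.15], 55], [[0, 0, 0], [0, 0, 0], 55], [[0, 0, 0], [0, 0, 0], 55]]}}

```text
time: 18.12
ee_pos: [0.483, 0.3017, 0.2035]
eef_rot: [0.994, 0.112, 0.0, -0.0]
ft_force: [0.4, -0.5, 0.1]
width: 0.0477
grip_force: 0.0
```

```bash
python3 - <<'E'
from h import *
shot('wrist','w11');s=r.read_state();print(s['ee_pos'],s['joint_positions'])
cv2.imwrite('pics/w11b.png',cv2.resize(load('w11')[0],(800,600),interpolation=2))
E
```

```text
[0.48323723 0.30111684 0.20295853] [-1.16854983  0.24378689  0.62581359  1.66898537 -0.14752628  1.27763297
 -1.86042586]
```

View pics/w11b.png

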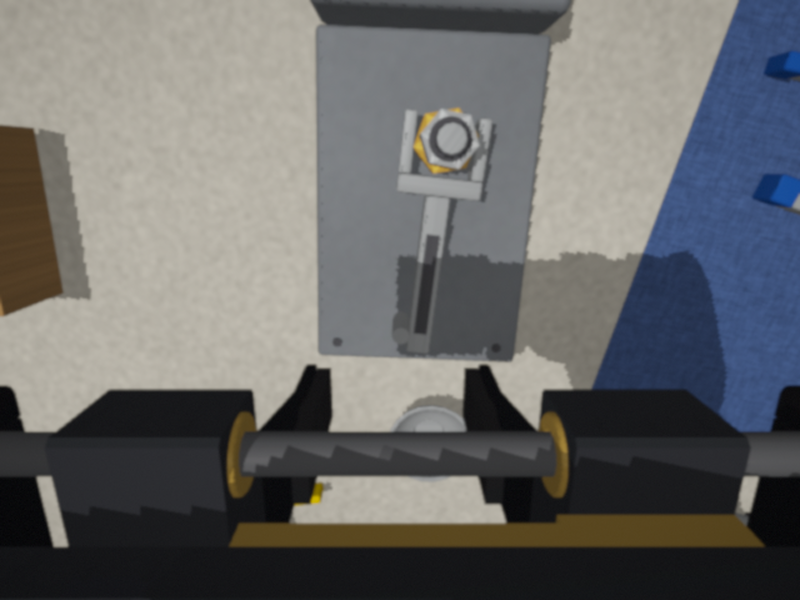

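The picture (800 px) shows the spanner against the pin: prong tips (404,110)/(494,121), crossbar lower corners (398,190)/(482,200), handle end about (419,351). The nut is in the fork and clear.

```bash
python3 - <<'E'
from h import *
q=lambda u,v,z=.04:onz('w11',u/1.25,v/1.25,z)[:2]
tip=(q(404,110)+q(494,121))/2; bar=(q(400,176)+q(487,185))/2;end=q(419,351)
print('w',np.linalg.norm(q(404,110)-q(494,121)),'L',np.linalg.norm(tip-end),np.linalg.norm(tip-bar))
d=tip-end;yaw=np.degrees(np.arctan2(d[1],d[0]));u=d/np.linalg.norm(d);o=end+u*.07
n=q(487,185)-q(400,176); print('yaw',yaw,'barperp',np.degrees(np.arctan2(n[1],n[0]))+90,'o',o,tip-u*.0905,'jaw',o+u*.0745)
print('screw',onz('w11',452/1.25,138/1.25,.078))
S=np.array([.5805,.2926]);g=S-u*(.0745-.02);print('g',g)
sayto([*g,.033],yaw)
# verify with press geometry: handle line touches pin: pin centre 14mm from axis
a=np.radians(10.5);P=S+np.array([[np.cos(a),-np.sin(a)],[np.sin(a),np.cos(a)]])@[-.125,.023]
nn=np.array([-u[1],u[0]]);print('pin dist',(P-S)@nn)
E
```

```text
w 0.056399725820317485 L 0.1575772737387861 0.03906681218008425
yaw 6.854003925133551 barperp 7.2246726714327565 o [0.50870164 0.28375572] [0.5057998  0.28340692] jaw [0.58266922 0.29264654]
screw [0.58080334 0.2926444  0.078     ]
g [0.52638949 0.28609598]
shift cm [ 3.88  2.41 17.  ] yaw now 12.85 turn 0.105
pin dist 0.01500448573629782
```

Emit:
{"method": "move_arm", "body": {"targets": [[[3.9, 2.4, 3], [0, 0, 0.1], 55], [[0, 0, 5], [0, 0, 0], 55], [[0, 0, 5], [0, 0, 0], 55], [[0, 0, 3], [0, 0, 0], 55], [[0, 0, 1.1], [0, 0, 0], 55], [[0, 0, 0], [0, 0, 0], 55], [[0, 0, 0], [0, 0, 0], 55], [[0, 0, 0], [0, 0, 0], 0], [[0, 0, 0], [0, 0, 0], 0], [[0, 0, 0], [0, 0, 0], 0], [[0, 0, 0], [0, 0, 0], 0], [[0, 0, 0], [0, 0, 0], 0]], "grip_force": 45}}

```text
time: 19.68
ee_pos: [0.5262, 0.287, 0.0329]
eef_rot: [0.998, 0.062, -0.0, -0.0]
ft_force: [-0.3, -0.8, 1.8]
width: 0.0154
grip_force: 45.0
```

Emit:
{"method": "move_arm", "body": {"targets": [[[0, 0, -0.5], [0, 0, 0], 0], [[0, 0, -1], [0, 0, 0], 0], [[0, 0, -1], [0, 0, 0], 0], [[0, 0, -2], [0, 0, 0], 0], [[0, 0, -4], [0, 0, 0], 0], [[0, 0, -5], [0, 0, 0], 0], [[0, 0, -4], [0, 0, 0], 0], [[-0.6, 4.3, -4], [0, 0, 0.02], 0], [[-0.6, 4.8, -4], [0, 0, 0.02], 0], [[-0.6, 4.8, -1], [0, 0, 0.03], 0], [[-0.6, 4.8, 0], [0, 0, 0], 0], [[-0.6, 4.8, 0], [0, 0, 0], 0], [[-0.6, 4.8, 0], [0, 0, 0], 0], [[-0.6, 4.8, 0], [0, 0, 0], 0], [[-0.6, 4.8, 0], [0, 0, 0], 0], [[0, 0, 0], [0, 0, 0], 0], [[0, 0, 0], [0, 0, 0], 0], [[0, 0, 0], [0, 0, 0], 0]]}}

```text
time: 21.92
ee_pos: [0.5057, -0.0928, 0.2978]
eef_rot: [1.0, 0.028, 0.0, -0.0]
ft_force: [0.2, 1.2, -2.4]
width: 0.0149
grip_force: 45.0
```

```bash
python3 - <<'E'
from h import *
e,_=pose();shot('wrist','w12');shot('scene','s12');s=r.read_state();print(e,s['ee_pos'],s['eef_rot'],s['joint_positions'],s['width'],s['grip_force'])
sayto(e,3)
# tray corners forecast
C=[(.703,-.402),(.475,-.415),(.46,-.168),(.681,-.158)]
print(proj('w12',[[*c,.018] for c in C]).round())
g=cv2.cvtColor(load('w12')[0],cv2.COLOR_BGR2GRAY)
# coarse ascii of the tray region later; jaw/fork check
E
```

```text
[ 0.50569311 -0.09282191  0.29776317] [ 0.50569018 -0.09304472  0.2976374 ] [ 9.99613283e-01  2.78078487e-02 -5.06468632e-05 -7.18554137e-05] [-0.81795386  0.03551975  0.95125741  1.66819433 -0.02924479  1.45294068
 -1.378725  ] 0.01554806920517984 44.99449610710144
shift cm [ 0.   -0.02 -0.01] yaw now 3.19 turn 0.003
[[636.  26.]
 [590. 244.]
 [379. 245.]
 [392.  36.]]
```

```bash
cat >> h.py <<'E'
def rect(fn,x0,x1,y0,y1,z,s=2000):
    """top-down view at height z: col=(x-x0)*s, row=(y1-y)*s"""
    W,H=int(round((x1-x0)*s)),int(round((y1-y0)*s))
    src=proj(fn,[[x0,y1,z],[x1,y1,z],[x1,y0,z],[x0,y0,z]]).astype(np.float32)
    Hm=cv2.getPerspectiveTransform(src,np.float32([[0,0],[W,0],[W,H],[0,H]]))
    return cv2.warpPerspective(load(fn)[0],Hm,(W,H),flags=cv2.INTER_CUBIC)
E
python3 - <<'E'
from h import *
a=rect('w12',.44,.72,-.435,-.140,.018); a=cv2.convertScaleAbs(a,alpha=1.5,beta=20)
b=cv2.resize(load('w12')[0][140:300,235:400],(240,233),interpolation=2)
for i in range(0,560,100): cv2.putText(a,str(i),(i,588),0,.35,(0,0,255))
for i in range(0,590,100): cv2.putText(a,str(i),(0,i+10),0,.35,(0,0,255))
b=np.vstack([b,np.zeros((a.shape[0]-b.shape[0],240,3),np.uint8)])
cv2.imwrite('pics/tray.png',np.hstack([a,b]));print(a.shape)
E
```

```text
(590, 560, 3)
```

View pics/tray.png

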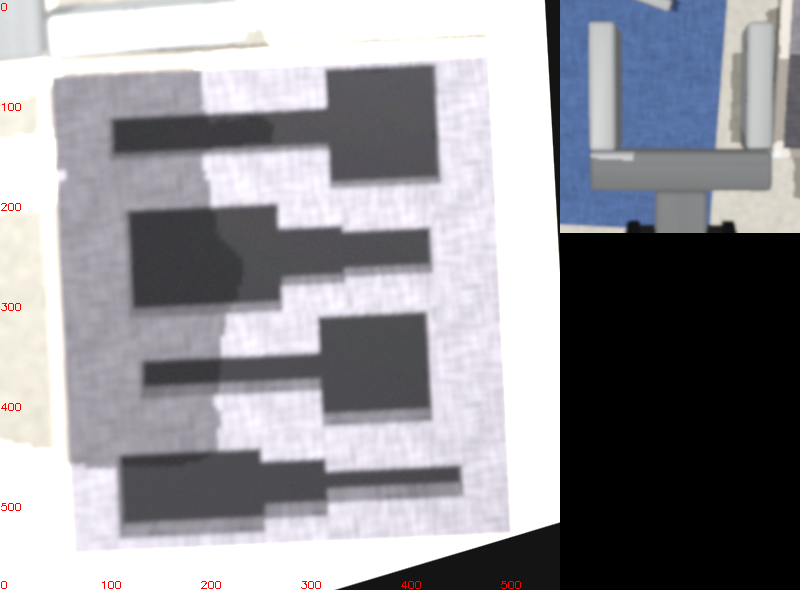

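The rectified tray (2 px/mm, col = x−0.44, row = −0.14−y) shows all four pockets with heads to +x: spanner origin near (251,125), broad near (306,256), gauge row 3 and long near (289,485). The inset shows the spanner square in the grip. Next I'll fit the outlines by code.

```bash
cat > fit.py <<'E'
from h import *
from scipy.optimize import minimize
POCK={'spanner':[(-72.5,37.5,10.5),(37.5,93,30)],'broad':[(-89.5,-13.5,26.5),(-13.5,18.5,14.5),(18.5,62.5,11.5)],'long':[(-85.5,-13.5,20.5),(-13.5,18.5,14.5),(18.5,86.5,8)]}
TOOL={'broad':[(-87,-16,24),(-16,16,12),(16,60,9)],'long':[(-83,-16,18),(-16,16,12),(16,84,5.5)]}
def inside(rects,L):
    x,y=L[...,0],L[...,1]; m=np.zeros(x.shape,bool)
    for a,b,h in rects: m|=(x>=a)&(x<=b)&(abs(y)<=h)
    return m
def outline(rects,step=.5):
    pts=[];nr=[]
    for i,(a,b,h) in enumerate(rects):
        xs=np.arange(a,b,step)
        for s in(1,-1): pts+=[(x,s*h) for x in xs]; nr+=[(0,s)]*len(xs)
        prev=rects[i-1][2] if i else 0; nxt=rects[i+1][2] if i+1<len(rects) else 0
        for xe,o,n in((a,prev,-1),(b,nxt,1)):
            if h>o:
                for y in np.arange(o,h,step):
                    pts+=[(xe,y),(xe,-y)]; nr+=[(n,0)]*2
    return np.array(pts)/1e3,np.array(nr,float)
def fit(fn,rects,z,g0,dark=True,d=.0015,span=(.008,.008,.05)):
    g=np.log(cv2.GaussianBlur(cv2.cvtColor(load(fn)[0],cv2.COLOR_BGR2GRAY),(3,3),0).astype(np.float32)+5)
    P,N=outline(rects)
    def samp(Q):
        p=proj(fn,np.c_[Q,np.full(len(Q),z)]).astype(np.float32); return cv2.remap(g,p[None,:,0].copy(),p[None,:,1].copy(),1)[0]
    def cost(v):
        c,s=np.cos(v[2]),np.sin(v[2]);M=np.array([[c,-s],[s,c]])
        df=samp((P+N*d)@M.T+v[:2])-samp((P-N*d)@M.T+v[:2])
        return -np.mean(np.clip(df if dark else -df,-.3,.6))
    best=None
    for dx in np.arange(-span[0],span[0]+1e-9,.002):
        for dy in np.arange(-span[1],span[1]+1e-9,.002):
            for da in np.linspace(-span[2],span[2],5):
                v=np.array(g0)+[dx,dy,da];c=cost(v)
                if best is None or c<best[0]:best=(c,v)
    rs=minimize(cost,best[1],method='Nelder-Mead',options=dict(initial_simplex=best[1]+np.array([[0,0,0],[.001,0,0],[0,.001,0],[0,0,.01]])))
    return rs.x,rs.fun
E
python3 - <<'E'
from fit import *
for n,(c,w) in {'spanner':(251.5,127),'broad':(306.5,255.5),'long':(289,486)}.items():
    v,f=fit('w12',POCK[n],.018,[.44+c/2000,-.14-w/2000,np.radians(2.7)])
    print(n,[.44+c/2000,-.14-w/2000],v[:2].round(4),np.degrees(v[2]).round(2),round(f,3))
    v,f=fit('s0',POCK[n],.018,[.44+c/2000,-.14-w/2000,np.radians(2.7)])
    print('  s0',v[:2].round(4),np.degrees(v[2]).round(2),round(f,3))
e,M=pose()
# fork in hand, inset px -> raw
iz=lambda x,y:(235+x*165/240,140+y*160/233)
for zz in(.0071,):
    z=e[2]+zz
    t=lambda p:(M.T@(onz('w12',*iz(*p),z)-e)*1000).round(1)
    print('fork tips',t((588,22)) if 0 else [t((588-560,22)),t((773-560,22)),t((590-560,150)),t((770-560,150))])
E
```

```text
spanner [0.56575, -0.20350000000000001] [ 0.5661 -0.2057] 2.9 -0.482
  s0 [ 0.5646 -0.2069] 3.14 -0.299
broad [0.59325, -0.26775000000000004] [ 0.5937 -0.2676] 2.76 -0.452
  s0 [ 0.5923 -0.2688] 2.46 -0.262
long [0.5845, -0.383] [ 0.5847 -0.3842] 2.86 -0.462
  s0 [ 0.584  -0.3852] 4.11 -0.239
fork tips [array([ 71.3, -24.6,  -7.1]), array([71.3, 24.6, -7.1]), array([ 35.9, -25.7,  -7.1]), array([36. , 25.4, -7.1])]
```

```bash
cat > pnp.py <<'E'
from h import *
def pnp(fn,obj,pix,e,M):
    _,T,k=load(fn);K=np.array([[k[0],0,k[1]],[0,k[0],k[2]],[0,0,1]])
    ok,rv,tv=cv2.solvePnP(np.float64(obj)/1e3,np.float64(pix),K,None,flags=cv2.SOLVEPNP_SQPNP)
    rv,tv=cv2.solvePnPRefineLM(np.float64(obj)/1e3,np.float64(pix),K,None,rv,tv)
    Rw=T[:3,:3]@cv2.Rodrigues(rv)[0];ow=T[:3,:3]@tv[:,0]+T[:3,3]
    pr=cv2.projectPoints(np.float64(obj)/1e3,rv,tv,K,None)[0][:,0]
    print('resid px',np.abs(pr-pix).max().round(2),'origin tool mm',(M.T@(ow-e)*1000).round(1),'spanner x in tool',(M.T@Rw[:,0]).round(3),'z',(M.T@Rw[:,2]).round(3))
    return ow,Rw
E
python3 - <<'E'
from pnp import *
e,M=pose()
iz=lambda x,y:(235+x*165/240,140+y*160/233)
obj=[(90.5,27.5,20),(90.5,-27.5,20),(40,27.5,20),(40,-27.5,20),(40,8,20),(40,-8,20)]
pix=np.array([iz(*p) for p in((28,22),(213,22),(30.5,190),(211,190),(95,190),(146.5,190))])
pnp('w12',obj,pix,e,M)
# reference: same points in w4 (grip known good)
e4=np.array([.48873,.27660,.03439]);a=np.radians(10.53);M4=np.array([[np.cos(a),np.sin(a),0],[np.sin(a),-np.cos(a),0],[0,0,-1]])
pix=np.array([(308,201),(488,201),(314,356),(482,356),(373,356),(421,356)])/1.25
pnp('w4',obj,pix,e4,M4)
E
```

```text
resid px 0.31 origin tool mm [-22.5   0.1  12.7] spanner x in tool [ 0.979 -0.001  0.206] z [ 0.206  0.002 -0.979]
resid px 1.25 origin tool mm [-21.7   0.5   7.5] spanner x in tool [1.    0.001 0.031] z [ 0.031 -0.003 -1.   ]
```

The spanner has pitched in the grip, fork down about 10°, so I'll tilt the tool to level it. First, hover over its pocket and tilt.

Emit:
{"method": "move_arm", "body": {"targets": [[[1.8, 2.9, 2], [0, 0, 0.006], 0], [[1.8, 2.9, 2], [0, 0, 0], 0], [[1.8, 2.9, 2], [0, 0, 0], 0], [[1.85, 2.9, 2], [0, 0, 0], 0], [[0, 0, 4], [0, 0, 0], 0], [[0, 0, 4], [0, 0, 0], 0], [[0, 0, 0], [0, 0.09, 0], 0], [[0, 0, 0], [0, 0.09, 0], 0], [[0, 0, 0], [0, 0, 0], 0], [[0, 0, 0], [0, 0, 0], 0], [[0, 0, 0], [0, 0, 0], 0]]}}

```text
time: 23.4
ee_pos: [0.5844, -0.2059, 0.1376]
eef_rot: [0.996, 0.024, 0.089, -0.002]
ft_force: [-0.2, -0.1, -0.6]
width: 0.0154
grip_force: 45.0
```

```bash
python3 - <<'E'
from pnp import *
e,M=pose();shot('wrist','w13');s=r.read_state();print(e,s['joint_positions'],s['width'])
print(M.round(3))
g=cv2.cvtColor(load('w13')[0],cv2.COLOR_BGR2GRAY);g0=cv2.cvtColor(load('w12')[0],cv2.COLOR_BGR2GRAY)
iz=lambda x,y:(235+x*165/240,140+y*160/233)
# has the spanner moved in the image since w12? match small patches at the corners
for p in((28,22),(213,22),(30.5,190),(211,190)):
    x,y=map(int,iz(*p)); t=g0[y-9:y+10,x-9:x+10];w=g[y-25:y+26,x-25:x+26]
    m=cv2.matchTemplate(w,t,cv2.TM_CCOEFF_NORMED);_,mx,_,l=cv2.minMaxLoc(m);print((x,y),mx.round(2),'moved',l[0]-16,l[1]-16)
a,f=fit=__import__('fit').fit('w13',__import__('fit').POCK['spanner'],.018,[.566,-.2057,.05]) ;print('pocket',a,f)
E
```

```text
[ 0.58440508 -0.20587525  0.13763717] [-0.47419993  0.37375546  0.94581803  1.7842146  -0.45272256  1.01001375
 -0.88853908] 0.015148951099247543
[[ 0.983  0.049  0.178]
 [ 0.048 -0.999  0.008]
 [ 0.178  0.    -0.984]]Traceback (most recent call last):
  File "<stdin>", line 9, in <module>
AttributeError: 'float' object has no attribute 'round'
```

```bash
python3 - <<'E'
from pnp import *
import fit
g=cv2.cvtColor(load('w13')[0],cv2.COLOR_BGR2GRAY);g0=cv2.cvtColor(load('w12')[0],cv2.COLOR_BGR2GRAY)
iz=lambda x,y:(235+x*165/240,140+y*160/233)
for p in((28,22),(213,22),(30.5,190),(211,190)):
    x,y=map(int,iz(*p)); t=g0[y-9:y+10,x-9:x+10];w=g[y-25:y+26,x-25:x+26]
    m=cv2.matchTemplate(w,t,cv2.TM_CCOEFF_NORMED);_,mx,_,l=cv2.minMaxLoc(m);print((x,y),round(mx,2),'moved',l[0]-16,l[1]-16)
sayto([.5847,-.2050,.0233]); 
E
```

```text
(254, 155) 0.56 moved 7 -12
(381, 155) 0.35 moved 4 12
(255, 270) 0.5 moved 8 -9
(380, 270) 0.08 moved 16 -16
shift cm [-1.99 -0.11 11.25] yaw now 2.8
```

Emit:
{"method": "move_arm", "body": {"targets": [[[-0.5, -0.1, 2.8], [0, 0, 0], 0], [[-0.5, 0, 2.8], [0, 0, 0], 0], [[-0.5, 0, 2.8], [0, 0, 0], 0], [[-0.18, 0, 1.0], [0, 0, 0], 0], [[-0.09, 0, 0.5], [0, 0, 0], 0], [[0, 0, 0], [0, 0, 0], 0], [[0, 0, 0], [0, 0, 0], 0]]}}

```text
time: 24.32
ee_pos: [0.5846, -0.2055, 0.038]
eef_rot: [0.996, 0.024, 0.091, -0.002]
ft_force: [-0.1, 0.3, -1.3]
width: 0.0152
grip_force: 45.0
```

```bash
cat > t.py <<'E'
from h import *
s=r.read_state();print(s['time'],np.round(s['ee_pos'],4),'w',round(s['width'],4),'f',np.round(s['ft_force'],1),'t',np.round(s['torque'],2),'j',np.round(s['joint_positions'],2))
E
python3 t.py; python3 -c "
from h import *
sayto([.5847,-.2050,.0233])"
```

```text
24.325 [ 0.5846 -0.2055  0.038 ] w 0.0152 f [-0.1  0.3 -1.3] t [-0.07  0.39  0.03] j [-0.38  0.5   0.83  1.86 -0.6   0.84 -0.77]
shift cm [-0.25 -0.05  1.45] yaw now 2.74
```

Emit:
{"method": "move_arm", "body": {"targets": [[[-0.05, -0.05, 0.3], [0, 0, 0], 0], [[-0.05, 0, 0.3], [0, 0, 0], 0], [[0, 0, 0], [0, 0, 0], 0]]}}

```text
time: 24.7
ee_pos: [0.5838, -0.2047, 0.0307]
eef_rot: [0.996, 0.024, 0.09, -0.002]
ft_force: [-0.9, 0.5, -2.3]
width: 0.0153
grip_force: 45.0
```

```bash
python3 t.py
```

```text
24.7 [ 0.5838 -0.2047  0.0307] w 0.0153 f [-0.9  0.5 -2.3] t [-0.05  0.37 -0.03] j [-0.37  0.51  0.82  1.87 -0.61  0.83 -0.76]
```

Emit:
{"method": "move_arm", "body": {"targets": [[[-0.05, 0, 0.3], [0, 0, 0], 0], [[-0.05, 0, 0.3], [0, 0, 0], 0], [[0, 0, 0], [0, 0, 0], 0]]}}

```text
time: 25.08
ee_pos: [0.5839, -0.2048, 0.0245]
eef_rot: [0.996, 0.024, 0.09, -0.002]
ft_force: [-0.7, 0.1, -1.9]
width: 0.0155
grip_force: 45.0
```

```bash
python3 t.py
```

```text
25.075 [ 0.5839 -0.2048  0.0245] w 0.0155 f [-0.7  0.1 -1.9] t [-0.04  0.41 -0.05] j [-0.36  0.52  0.82  1.87 -0.62  0.82 -0.76]
```

Emit:
{"method": "move_arm", "body": {"targets": [[[-0.02, 0, 0.13], [0, 0, 0], 0], [[0, 0, 0], [0, 0, 0], 0], [[0, 0, 0], [0, 0, 0], 50], [[0, 0, 0], [0, 0, 0], 50], [[0, 0, 0], [0, 0, 0], 50], [[0.3, 0, -2], [0, 0, 0], 50], [[0.8, 0, -4.5], [0, 0, 0], 50], [[0, 0, 0], [0, -0.09, 0], 0], [[0, 0, 0], [0, -0.09, 0], 0], [[0, 0, 0], [0, 0, 0], 0], [[0, 0, 0], [0, 0, 0], 0]]}}

```text
time: 26.45
ee_pos: [0.583, -0.2055, 0.0899]
eef_rot: [1.0, 0.023, 0.001, 0.0]
ft_force: [-1.0, -0.2, 0.2]
width: 0.0114
grip_force: 0.0
```

```bash
python3 t.py; python3 - <<'E'
from fit import *
shot('wrist','w14');shot('scene','s14')
SP=[(-70,40,8),(40,90.5,27.5)]
print(pose()[1].round(3))
for z in(.027,.035):
  for fn in('w14','s14'):
    for dk in(False,):
        v,f=fit(fn,SP,z,[.566,-.2057,.05],dark=dk);print(fn,z,v.round(4),round(f,3))
sayto([.586,-.2047,.06])
E
```

```text
26.45 [ 0.583  -0.2055  0.0899] w 0.0114 f [-1.  -0.2  0.2] t [-0.09  0.18  0.09] j [-0.4   0.57  0.9   1.67 -0.48  1.14 -0.9 ]
[[ 0.999  0.047  0.001]
 [ 0.047 -0.999  0.   ]
 [ 0.001 -0.    -1.   ]]
w14 0.027 [ 0.5648 -0.2062  0.05  ] -0.364
s14 0.027 [ 0.5632 -0.2066  0.0783] -0.131
w14 0.035 [ 0.5656 -0.2057  0.0185] -0.26
s14 0.035 [ 0.5649 -0.2008  0.0731] -0.133
shift cm [ 0.33 -0.05  2.98] yaw now 2.67
```

Emit:
{"method": "move_arm", "body": {"targets": [[[0.3, 0, 3], [0, 0, 0], 0], [[0, 0, 2.6], [0, 0, 0], 0], [[0, 0, 0.5], [0, 0, 0], 0], [[0, 0, 0.3], [0, 0, 0], 0], [[0, 0, 0], [0, 0, 0], 0]]}}

```text
time: 27.18
ee_pos: [0.5853, -0.2047, 0.0275]
eef_rot: [1.0, 0.023, -0.0, -0.001]
ft_force: [-11.2, 5.4, 16.7]
width: 0.0002
grip_force: 7.9
```

```bash
python3 t.py
```

```text
27.175 [ 0.5853 -0.2047  0.0275] w 0.0002 f [-11.2   5.4  16.7] t [1.07 2.61 0.02] j [-0.36  0.64  0.84  1.71 -0.54  1.04 -0.86]
```

Emit:
{"method": "move_arm", "body": {"targets": [[[0, 0, -0.9], [0, 0, 0], 0], [[2.6, 0, 0], [0, 0, 0], 0], [[0, 0, 0.85], [0, 0, 0], 0], [[0, 0, 0.05], [0, 0, 0], 0], [[0, 0, 0], [0, 0, 0], 0]]}}

```text
time: 27.8
ee_pos: [0.6145, -0.2034, 0.0275]
eef_rot: [1.0, 0.024, 0.003, 0.0]
ft_force: [4.6, 3.1, 7.9]
width: 0.0007
grip_force: 4.3
```

Emit:
{"method": "move_arm", "body": {"targets": [[[0, 0, -0.9], [0, 0, 0], 0], [[-4.5, 0, 0], [0, 0, 0], 0], [[-4.5, 0, 0], [0, 0, 0], 0], [[0, 0, 0.85], [0, 0, 0], 0], [[0, 0, 0.05], [0, 0, 0], 0], [[0, 0, 0], [0, 0, 0], 0]]}}

```text
time: 28.55
ee_pos: [0.5177, -0.2091, 0.0272]
eef_rot: [1.0, 0.022, -0.004, -0.002]
ft_force: [-29.4, 6.5, 46.4]
width: 0.0003
grip_force: 23.4
```

Emit:
{"method": "move_arm", "body": {"targets": [[[0, 0, -1], [0, 0, 0], 0], [[0, 0, -5], [0, 0, 0], 0], [[0, 0, -5], [0, 0, 0], 0], [[0, 0, -5], [0, 0, 0], 0], [[1.9, -4.9, -3], [0, 0, -0.16], 100], [[2.6, -4.5, -3], [0, 0, -0.16], 100], [[3.3, -4, -3], [0, 0, -0.16], 100], [[3.9, -3.4, -3], [0, 0, -0.16], 100], [[4.3, -2.7, -3], [0, 0, -0.16], 100], [[4.7, -2, -3], [0, 0, -0.16], 100], [[0, 0, 0], [0, 0, -0.16], 100], [[0, 0, 0], [0, 0, -0.16], 100], [[0, 0, 0], [0, 0, -0.16], 100], [[0, 0, 0], [0, 0, 0], 100], [[0, 0, 0], [0, 0, 0], 100], [[0, 0, 0], [0, 0, 0], 100]]}}

```text
time: 30.55
ee_pos: [0.6203, 0.0863, 0.3654]
eef_rot: [0.737, 0.676, -0.0, -0.0]
ft_force: [-0.2, -0.1, -0.2]
width: 0.0866
grip_force: 0.0
```

```bash
python3 t.py; python3 - <<'E'
from fit import *
shot('wrist','w15');shot('scene','s15');shot('side','d15')
sayto([.6,.05,.3],88)
print(proj('w15',[[.598,.0015,.02],[.683,.007,.02],[.603,.063,.02],[.59,-.0845,.02]]).round())
for n,g in(('broad',[.598,.0015,np.radians(85.5)]),('long',[.683,.0067,np.radians(95)])):
    for fn in('w15','w1','s0','s15'):
        v,f=fit(fn,TOOL[n],.02,g,dark=False,span=(.012,.012,.15));print(n,fn,v[:2].round(4),np.degrees(v[2]).round(1),round(f,3))
E
```

```text
30.55 [0.6203 0.0863 0.3654] w 0.0866 f [-0.2 -0.1 -0.2] t [-0.03  0.09 -0.01] j [-0.72  0.35  0.71  1.23 -0.23  1.64 -0.13]
shift cm [-3.79 -1.72  6.55] yaw now 85.2 turn -0.049
[[306. 257.]
 [368. 248.]
 [306. 212.]
 [306. 314.]]
broad w15 [0.5983 0.0026] 84.9 -0.143
broad w1 [0.5976 0.0025] 83.7 -0.144
broad s0 [0.5978 0.0036] 84.5 -0.125
broad s15 [0.5981 0.0038] 85.4 -0.135
long w15 [0.6831 0.0069] 93.1 -0.208
long w1 [0.6826 0.0058] 93.4 -0.196
long s0 [0.6826 0.0076] 93.5 -0.166
long s15 [0.6835 0.0082] 94.7 -0.159
```

Emit:
{"method": "move_arm", "body": {"targets": [[[-1.7, -0.3, 5.5], [0, 0, 0.007], 57], [[-1.7, -0.3, 5.5], [0, 0, 0], 57], [[-1.7, -0.3, 5.5], [0, 0, 0], 57], [[-1.7, -0.3, 5.5], [0, 0, 0], 57], [[-1.7, -0.3, 5.5], [0, 0, 0], 57], [[0, 0, 4], [0, 0, 0], 57], [[0, 0, 0], [0, 0, 0], 57], [[0, 0, 0], [0, 0, 0], 57]]}}

```text
time: 31.7
ee_pos: [0.5991, 0.0031, 0.0522]
eef_rot: [0.738, 0.675, 0.001, 0.001]
ft_force: [1.1, -0.1, 0.4]
width: 0.0496
grip_force: 0.0
```

```bash
python3 t.py; python3 - <<'E'
from fit import *
shot('wrist','w16')
v,f=fit('w16',TOOL['broad'],.02,[.598,.0028,np.radians(84.8)],dark=False,span=(.008,.008,.1));print(v,np.degrees(v[2]),f)
sayto([*v[:2],.012],np.degrees(v[2]));sayto([.598,.0028,.012],84.8)
E
```

```text
31.7 [0.5991 0.0031 0.0522] w 0.0496 f [ 1.1 -0.1  0.4] t [-0.07  0.07 -0.01] j [-0.6   0.49  0.65  1.75 -0.34  1.02  0.09]
[ 0.5973626  -0.00845699  1.47796145] 84.68095340619202 -0.22782516479492188
shift cm [-1.18 -0.11  4.06] yaw now 84.85 turn 0.003
shift cm [-0.05 -0.14  4.06] yaw now 84.85 turn 0.001
```

Emit:
{"method": "move_arm", "body": {"targets": [[[-0.05, -0.1, 2.5], [0, 0, 0], 57], [[0, 0, 1.5], [0, 0, 0], 57], [[0, 0, 0], [0, 0, 0], 57], [[0, 0, 0], [0, 0, 0], 57], [[0, 0, 0], [0, 0, 0], 0], [[0, 0, 0], [0, 0, 0], 0], [[0, 0, 0], [0, 0, 0], 0], [[0, 0, 0], [0, 0, 0], 0]], "grip_force": 50}}

```text
time: 32.75
ee_pos: [0.597, 0.0026, 0.0106]
eef_rot: [0.738, 0.675, 0.0, 0.0]
ft_force: [0.9, 0.0, 0.8]
width: 0.0233
grip_force: 50.0
```

```bash
python3 t.py; python3 -c "
from h import *
sayto([.5,-.1,.25],2.8)"
```

```text
32.75 [0.597  0.0026 0.0106] w 0.0233 f [0.9 0.  0.8] t [-0.09 -0.   -0.02] j [-0.57  0.55  0.62  1.77 -0.38  0.95  0.12]
shift cm [-11.08  -8.73 -23.94] yaw now 84.85 turn 1.432
```

```bash
python3 -c "
from h import *
shot('wrist','w17')"
```

Emit:
{"method": "move_arm", "body": {"targets": [[[0, 0, -0.5], [0, 0, 0], 0], [[0, 0, -2], [0, 0, 0], 0], [[0, 0, -4], [0, 0, 0], 0], [[0, 0, -5], [0, 0, 0], 0], [[0, 0, -3.5], [0, 0, 0], 0], [[-4.5, 0.3, 0], [0, 0, 0], 0], [[-4.5, 0.3, 0], [0, 0, 0], 0], [[-4.5, 0.3, 0], [0, 0, 0], 0], [[-4.5, 0.3, 0], [0, 0, 0], 0], [[-4.5, 0.3, 0], [0, 0, 0], 0], [[-4.5, 0.3, 0], [0, 0, 0.17], 0], [[0, 0, 0], [0, 0, 0.18], 0], [[0, 0, 0], [0, 0, 0.18], 0], [[0, 0, 0], [0, 0, 0.18], 0], [[0, 0, 0], [0, 0, 0.18], 0], [[0, 0, 0], [0, 0, 0.18], 0], [[0, 0, 0], [0, 0, 0.18], 0], [[0, 0, 0], [0, 0, 0.18], 0], [[0, 0, 0], [0, 0, 0], 0], [[0, 0, 0], [0, 0, 0], 0]]}}

```text
time: 35.3
ee_pos: [0.5905, -0.2679, 0.1611]
eef_rot: [1.0, 0.027, 0.0, -0.0]
ft_force: [-0.1, 0.2, -1.9]
width: 0.0231
grip_force: 50.0
```

```bash
cat > nose.py <<'E'
from h import *
import sys
def blue(fn,col=(180,380)):
    im=load(fn)[0].astype(int);b,g,rr=im[...,0],im[...,1],im[...,2]
    h=cv2.cvtColor(load(fn)[0],cv2.COLOR_BGR2HSV)
    m=((h[...,0]>95)&(h[...,0]<125)&(h[...,1]>200)&(h[...,2]>130)).astype(np.uint8);m[310:]=0
    n,l,st,c=cv2.connectedComponentsWithStats(m)
    for i in range(1,n):
        if st[i,4]>80: print(fn,st[i],c[i].round(1),im[l==i].mean(0).round())
for f in sys.argv[1:]: blue(f)
E
python3 t.py;python3 - <<'E'
from h import *
shot('wrist','w18');sayto([.5933,-.2679,.05],2.8)
E
python3 nose.py w17 w18
```

```text
35.3 [ 0.5905 -0.2679  0.1611] w 0.0231 f [-0.1  0.2 -1.9] t [-0.04  0.14 -0.03] j [-0.36  0.63  1.06  1.52 -0.56  1.32 -0.76]
shift cm [2.700e-01 1.000e-02 1.109e+01] yaw now 3.1 turn 0.005
w17 [496  91  10  44 170] [501.7 111.9] [164.  87.  33.]
w17 [519 111  12  21 120] [526.5 122.6] [213. 121.  44.]
w17 [297 180  41   5 193] [317.2 182.1] [171.  92.  35.]
w18 [298 183  41   4 128] [318.8 184.1] [159.  83.  31.]
w18 [329 195  11  29  91] [336.7 213.8] [185. 101.  38.]
```

```bash
python3 - <<'E'
from h import *
e,M=pose()
for u in(298,339):print((M.T@(onz('w18',u,183,e[2]+.009)-e)*1000).round(1))
E
```

```text
[60.8 -7.6 -9. ]
[60.8  8.4 -9. ]
```

Emit:
{"method": "move_arm", "body": {"targets": [[[0.25, 0, 5], [0, 0, 0.005], 0], [[0, 0, 5], [0, 0, 0], 0], [[0, 0, 2], [0, 0, 0], 0], [[0, 0, 0], [0, 0, 0], 0], [[0, 0, 0], [0, 0, 0], 0]]}}

```text
time: 35.98
ee_pos: [0.594, -0.2687, 0.0426]
eef_rot: [1.0, 0.023, 0.001, 0.001]
ft_force: [0.5, -1.2, -1.1]
width: 0.0234
grip_force: 50.0
```

```bash
python3 t.py; python3 -c "
from h import *
sayto([.5933,-.2679,.0185],2.8)"
```

```text
35.975 [ 0.594  -0.2687  0.0426] w 0.0234 f [ 0.5 -1.2 -1.1] t [-0.02  0.16 -0.03] j [-0.31  0.75  0.96  1.61 -0.66  1.14 -0.71]
shift cm [-0.07 -0.08  2.41] yaw now 2.64 turn -0.003
```

Emit:
{"method": "move_arm", "body": {"targets": [[[-0.12, -0.08, 0.8], [0, 0, 0], 0], [[0, 0, 0.4], [0, 0, 0], 0], [[0, 0, 0.4], [0, 0, 0], 0], [[0, 0, 0], [0, 0, 0], 0]]}}

```text
time: 36.48
ee_pos: [0.5916, -0.267, 0.0241]
eef_rot: [1.0, 0.023, -0.0, -0.0]
ft_force: [0.0, 0.5, -1.2]
width: 0.0233
grip_force: 50.0
```

Emit:
{"method": "move_arm", "body": {"targets": [[[0, 0, 0.3], [0, 0, 0], 0], [[0, 0, 0.3], [0, 0, 0], 0], [[0, 0, 0], [0, 0, 0], 0]]}}

```text
time: 36.85
ee_pos: [0.5918, -0.2672, 0.0186]
eef_rot: [1.0, 0.023, 0.0, -0.0]
ft_force: [-0.8, 1.0, 2.4]
width: 0.0234
grip_force: 51.7
```

Emit:
{"method": "move_arm", "body": {"targets": [[[0, 0, 0], [0, 0, 0], 50], [[0, 0, 0], [0, 0, 0], 50], [[0, 0, 0], [0, 0, 0], 50], [[0, 0, -2], [0, 0, 0], 50], [[0, 0, -2], [0, 0, 0], 0], [[0, 0, 0], [0, 0, 0], 0], [[0, 0, 0], [0, 0, 0], 0], [[0, 0, 0], [0, 0, 0], 0], [[0, 0, 0], [0, 0, 0], 0], [[0, 0, 2.8], [0, 0, 0], 0], [[0, 0, 0.4], [0, 0, 0], 0], [[0, 0, 0], [0, 0, 0], 0]], "grip_force": 40}}

```text
time: 38.35
ee_pos: [0.592, -0.2674, 0.0276]
eef_rot: [1.0, 0.023, 0.0, -0.0]
ft_force: [-3.5, 2.1, 12.1]
width: 0.0003
grip_force: 5.9
```

```bash
python3 t.py
```

```text
38.35 [ 0.592  -0.2674  0.0276] w 0.0003 f [-3.5  2.1 12.1] t [ 0.47  0.88 -0.05] j [-0.3   0.76  0.95  1.62 -0.68  1.11 -0.7 ]
```

Emit:
{"method": "move_arm", "body": {"targets": [[[0, 0, -1], [0, 0, 0], 0], [[0, 0, -5], [0, 0, 0], 0], [[0, 0, -5], [0, 0, 0], 0], [[0, 0, -5], [0, 0, 0], 57], [[0.9, -4.9, -2.5], [0, 0, 0], 57], [[0.9, -4.9, -2.5], [0, 0, 0], 57], [[0.9, -4.9, -2.5], [0, 0, 0], 57], [[0.9, -4.9, -2.5], [0, 0, 0], 57], [[0.9, -4.9, -2.5], [0, 0, 0], 57], [[0.9, -4.9, -2.5], [0, 0, 0], 57], [[0.9, -4.9, -2.5], [0, 0, -0.16], 57], [[0, 0, 0], [0, 0, -0.18], 57], [[0, 0, 0], [0, 0, -0.18], 57], [[0, 0, 0], [0, 0, -0.18], 57], [[0, 0, 0], [0, 0, -0.18], 57], [[0, 0, 0], [0, 0, -0.18], 57], [[0, 0, 0], [0, 0, -0.18], 57], [[0, 0, 0], [0, 0, -0.18], 57], [[0, 0, 0], [0, 0, -0.16], 57], [[0, 0, 0], [0, 0, 0], 57]]}}

```text
time: 40.85
ee_pos: [0.6389, 0.0781, 0.3616]
eef_rot: [0.688, 0.726, 0.0, -0.0]
ft_force: [0.3, 0.6, 0.3]
width: 0.0497
grip_force: 0.0
```

Emit:
{"method": "move_arm", "body": {"targets": [[[0, 0, 0], [0, 0, 0], 57], [[0, 0, 0], [0, 0, 0], 57]]}}

```text
time: 41.1
ee_pos: [0.639, 0.0784, 0.3614]
eef_rot: [0.688, 0.726, -0.0, -0.0]
ft_force: [-0.7, 0.3, 0.2]
width: 0.0493
grip_force: 0.0
```

```bash
python3 t.py; python3 - <<'E'
from fit import *
shot('wrist','w19');shot('scene','s19')
for fn in('w19','s19'):
    v,f=fit(fn,TOOL['long'],.02,[.683,.0067,np.radians(93.5)],dark=False,span=(.03,.03,.4));print(fn,v[:2].round(4),np.degrees(v[2]).round(1),round(f,3))
    b,f=fit(fn,TOOL['broad'],.027,[.5933,-.2679,.049],dark=False);print('broad seat',b.round(4),round(f,3)) if fn=='s19' else 0
sayto([.683,.007,.012],93.5)
E
```

```text
41.1 [0.639  0.0784 0.3614] w 0.0493 f [-0.7  0.3  0.2] t [-0.14  0.04  0.01] j [-0.74  0.43  0.83  1.19 -0.31  1.65  0.07]
w19 [0.683  0.0071] 93.1 -0.211
s19 [0.6832 0.0075] 94.3 -0.17
broad seat [ 0.5927 -0.2615 -0.0655] -0.058
shift cm [-7.37  4.01 34.95] yaw now 93.08 turn -0.007
```

```bash
python3 -c "
from h import *
print(onz('w1',575/1.25,330/1.25,.04),onz('w1',571/1.25,385/1.25,.04))"
```

```text
[0.73095313 0.01118535 0.04      ] [ 0.73645448 -0.05385426  0.04      ]
```

Emit:
{"method": "move_arm", "body": {"targets": [[[-1.5, 0.8, 5], [0, 0, -0.007], 42], [[-1.5, 0.8, 5], [0, 0, 0], 42], [[-1.5, 0.8, 5], [0, 0, 0], 42], [[-1.5, 0.8, 5], [0, 0, 0], 42], [[-1.4, 0.8, 5], [0, 0, 0], 42], [[0, 0, 5], [0, 0, 0], 42], [[0, 0, 0], [0, 0, 0], 42], [[0, 0, 0], [0, 0, 0], 42]]}}

```text
time: 42.2
ee_pos: [0.6845, 0.007, 0.0637]
eef_rot: [0.685, 0.729, 0.001, 0.001]
ft_force: [0.3, -1.2, 1.0]
width: 0.0367
grip_force: 0.0
```

```bash
python3 t.py; python3 - <<'E'
from fit import *
shot('wrist','w20')
v,f=fit('w20',TOOL['long'],.02,[.683,.007,np.radians(93.3)],dark=False,span=(.006,.002,.06));print(v,np.degrees(v[2]),f)
sayto([.683,.007,.012],93.3)
E
```

```text
42.2 [0.6845 0.007  0.0637] w 0.0367 f [ 0.3 -1.2  1. ] t [-0.06  0.05  0.02] j [-0.57  0.68  0.72  1.49 -0.47  1.15  0.3 ]
[0.68332848 0.00712819 1.62719653] 93.2314938252553 -0.25353381037712097
shift cm [ 0.01 -0.21  5.23] yaw now 93.56 turn 0.005
```

Emit:
{"method": "move_arm", "body": {"targets": [[[0, -0.15, 3], [0, 0, 0.005], 42], [[0, 0, 2.1], [0, 0, 0], 42], [[0, 0, 0], [0, 0, 0], 42], [[0, 0, 0], [0, 0, 0], 42], [[0, 0, 0], [0, 0, 0], 0], [[0, 0, 0], [0, 0, 0], 0], [[0, 0, 0], [0, 0, 0], 0], [[0, 0, 0], [0, 0, 0], 0]], "grip_force": 50}}

```text
time: 43.25
ee_pos: [0.6824, 0.0069, 0.0112]
eef_rot: [0.687, 0.727, 0.0, 0.0]
ft_force: [-0.4, 0.3, 6.8]
width: 0.0233
grip_force: 50.0
```

```bash
python3 t.py; python3 -c "
from h import *
shot('wrist','w21');sayto([.5846,-.3845,.16],2.8)"
```

```text
43.25 [0.6824 0.0069 0.0112] w 0.0233 f [-0.4  0.3  6.8] t [-0.02  0.13  0.02] j [-0.55  0.74  0.69  1.53 -0.51  1.06  0.32]
shift cm [-38.52 -11.98 -14.9 ] yaw now 93.27 turn 1.579
```

Emit:
{"method": "move_arm", "body": {"targets": [[[0, 0, -0.5], [0, 0, 0], 0], [[0, 0, -2], [0, 0, 0], 0], [[0, 0, -4], [0, 0, 0], 0], [[0, 0, -5], [0, 0, 0], 0], [[0, 0, -3.5], [0, 0, 0], 0], [[-4.8, -1.5, 0], [0, 0, 0], 0], [[-4.8, -1.5, 0], [0, 0, 0], 0], [[-4.8, -1.5, 0], [0, 0, 0], 0], [[-4.8, -1.5, 0], [0, 0, 0], 0], [[-4.8, -1.5, 0], [0, 0, 0], 0], [[-4.8, -1.5, 0], [0, 0, 0], 0], [[-4.8, -1.5, 0], [0, 0, 0], 0], [[-4.8, -1.5, 0], [0, 0, 0], 0]]}}

```text
time: 44.92
ee_pos: [0.5835, -0.3848, 0.1618]
eef_rot: [0.687, 0.727, 0.0, 0.0]
ft_force: [0.1, 0.1, -1.4]
width: 0.023
grip_force: 50.0
```

Emit:
{"method": "move_arm", "body": {"targets": [[[0, 0, 0], [0, 0, 0.175], 0], [[0, 0, 0], [0, 0, 0.175], 0], [[0, 0, 0], [0, 0, 0.175], 0], [[0, 0, 0], [0, 0, 0.175], 0], [[0, 0, 0], [0, 0, 0.175], 0], [[0, 0, 0], [0, 0, 0.175], 0], [[0, 0, 0], [0, 0, 0.175], 0], [[0, 0, 0], [0, 0, 0.175], 0], [[0, 0, 0], [0, 0, 0.175], 0], [[0, 0, 0], [0, 0, 0], 0], [[0, 0, 0], [0, 0, 0], 0]]}}

```text
time: 46.3
ee_pos: [0.584, -0.3832, 0.161]
eef_rot: [1.0, 0.028, 0.0, -0.0]
ft_force: [-1.1, -0.7, -1.6]
width: 0.0235
grip_force: 50.0
```

```bash
python3 t.py;python3 - <<'E'
from h import *
shot('wrist','w22');sayto([.5846,-.3845,.05],2.8)
E
python3 nose.py w21 w22
```

```text
46.3 [ 0.584  -0.3832  0.161 ] w 0.0235 f [-1.1 -0.7 -1.6] t [-0.06  0.15 -0.01] j [-0.15  0.79  1.12  1.36 -0.7   1.41 -0.56]
shift cm [ 0.05  0.13 11.09] yaw now 3.21 turn 0.007
w21 [326 129   6  34  87] [329.8 150.3] [181.  98.  37.]
w22 [317 121  15  42 194] [327.7 145.9] [166.  88.  33.]
```

```bash
python3 - <<'E'
from h import *
e,M=pose()
h=cv2.cvtColor(load('w22')[0],cv2.COLOR_BGR2HSV);m=((h[...,0]>95)&(h[...,0]<125)&(h[...,1]>140)&(h[...,2]>50)).astype(np.uint8);m[300:]=0
n,l,st,c=cv2.connectedComponentsWithStats(m)
for i in range(1,n):
    if st[i,4]>60:
        print(st[i],c[i]);x,y,w,hh,_=st[i]
        for z in(.009,):print([(M.T@(onz('w22',u,v,e[2]+z)-e)*1000).round(1) for u,v in((x,y),(x+w,y),(x,y+hh),(x+w,y+hh))])
E
```

```text
[ 303  119   30   46 1316] [317.30851064 141.11930091]
[array([84.5, -5.3, -9. ]), array([84.5,  5.8, -9. ]), array([67.7, -5.5, -9. ]), array([67.7,  6.1, -9. ])]
[149 137  33  24 717] [165.0446304  148.69874477]
[array([ 78. , -63.4,  -9. ]), array([ 78., -51.,  -9.]), array([ 69.2, -64.5,  -9. ]), array([ 69.2, -51.8,  -9. ])]
```

Emit:
{"method": "move_arm", "body": {"targets": [[[0, 0.1, 5], [0, 0, 0.007], 0], [[0, 0, 5], [0, 0, 0], 0], [[0, 0, 1.8], [0, 0, 0], 0], [[0, 0, 0], [0, 0, 0], 0], [[0, 0, 0], [0, 0, 0], 0]]}}

```text
time: 46.98
ee_pos: [0.5848, -0.3853, 0.0448]
eef_rot: [1.0, 0.023, 0.001, 0.001]
ft_force: [-0.2, 0.0, -1.1]
width: 0.0231
grip_force: 50.0
```

```bash
python3 t.py; python3 -c "
from h import *
sayto([.5842,-.3843,.0185],2.8)"
```

```text
46.975 [ 0.5848 -0.3853  0.0448] w 0.0231 f [-0.2  0.  -1.1] t [-0.06  0.13  0.02] j [-0.12  0.89  1.04  1.46 -0.79  1.24 -0.51]
shift cm [-0.06 -0.11  2.63] yaw now 2.65 turn -0.003
```

Emit:
{"method": "move_arm", "body": {"targets": [[[-0.03, -0.1, 1], [0, 0, 0], 0], [[0, 0, 0.5], [0, 0, 0], 0], [[0, 0, 0.4], [0, 0, 0], 0], [[0, 0, 0], [0, 0, 0], 0]]}}

```text
time: 47.48
ee_pos: [0.5835, -0.3832, 0.0231]
eef_rot: [1.0, 0.023, -0.0, -0.0]
ft_force: [-0.1, 0.8, -2.0]
width: 0.023
grip_force: 50.0
```

Emit:
{"method": "move_arm", "body": {"targets": [[[0, 0, 0.3], [0, 0, 0], 0], [[0, 0, 0.3], [0, 0, 0], 0], [[0, 0, 0], [0, 0, 0], 0]]}}

```text
time: 47.85
ee_pos: [0.5838, -0.3835, 0.0186]
eef_rot: [1.0, 0.023, 0.0, -0.0]
ft_force: [-3.5, 2.6, 8.7]
width: 0.0233
grip_force: 54.4
```

Emit:
{"method": "move_arm", "body": {"targets": [[[0, 0, -0.1], [0, 0, 0], 50], [[0, 0, 0], [0, 0, 0], 50], [[0, 0, 0], [0, 0, 0], 50], [[0, 0, -2], [0, 0, 0], 50], [[0, 0, -2], [0, 0, 0], 0], [[0, 0, 0], [0, 0, 0], 0], [[0, 0, 0], [0, 0, 0], 0], [[0, 0, 0], [0, 0, 0], 0], [[0, 0, 0], [0, 0, 0], 0], [[0, 0, 3], [0, 0, 0], 0], [[0, 0, 0.3], [0, 0, 0], 0], [[0, 0, 0], [0, 0, 0], 0]], "grip_force": 40}}

```text
time: 49.35
ee_pos: [0.5849, -0.3844, 0.0276]
eef_rot: [1.0, 0.023, 0.001, 0.001]
ft_force: [0.6, 0.5, 14.1]
width: -0.0001
grip_force: 6.7
```

Emit:
{"method": "move_arm", "body": {"targets": [[[0, 0, -1], [0, 0, 0], 0], [[0, 0, -5], [0, 0, 0], 0], [[0, 0, -5], [0, 0, 0], 0], [[-1.5, -4.8, -5], [0, 0, 0], 0], [[-1.5, -4.8, -5], [0, 0, 0], 0], [[-1.5, -4.8, -2], [0, 0, 0], 0], [[-1.5, -4.8, 0], [0, 0, 0], 0], [[-1.5, -4.8, 0], [0, 0, 0], 0], [[0, -4.8, 0], [0, 0, 0], 0], [[0, 0, 0], [0, 0, 0], 0], [[0, 0, 0], [0, 0, 0], 0]]}}

```text
time: 50.72
ee_pos: [0.4995, -0.1105, 0.2437]
eef_rot: [1.0, 0.023, -0.0, -0.0]
ft_force: [0.4, -0.4, -0.1]
width: 0.0007
grip_force: 0.0
```

```bash
python3 t.py; python3 - <<'E'
from fit import *
shot('wrist','w23');shot('scene','s23');shot('side','d23')
TOOL['spanner']=[(-70,40,8),(40,90.5,27.5)]
G={'spanner':[.5655,-.206,.05],'broad':[.593,-.268,.05],'long':[.5845,-.3845,.05]}
for n,g in G.items():
    v,f=fit('w23',TOOL[n],.027,g,dark=False);p,f2=fit('w23',POCK[n],.018,g)
    print(n,'tool',v.round(4),round(f,3),'pocket now',p.round(4),round(f2,3))
# spanner tip/handle heights: silhouettes in scene vs wrist
E
```

```text
50.725 [ 0.4995 -0.1105  0.2437] w 0.0007 f [ 0.4 -0.4 -0.1] t [-0.11  0.15 -0.  ] j [-1.09  0.12  1.33  1.77 -0.12  1.34 -1.26]
spanner tool [ 0.5648 -0.2058  0.0477] -0.223 pocket now [ 0.5657 -0.2025  0.0345] -0.2
broad tool [ 0.5757 -0.2686  0.0691] -0.149 pocket now [ 0.5936 -0.2681  0.044 ] -0.249
long tool [ 0.5876 -0.3832  0.0486] -0.15 pocket now [ 0.584  -0.3844  0.0477] -0.175
```

```bash
python3 - <<'E'
from h import *
a,b=load('s0')[0].astype(int),load('s23')[0].astype(int)
for n,(u,v) in {'case':(225,290),'dish':(428,287),'box':(312,162)}.items():
    p=a[v-25:v+25,u-25:u+25];w=b[v-37:v+37,u-37:u+37]
    m=cv2.matchTemplate(w.astype(np.uint8),p.astype(np.uint8),cv2.TM_CCOEFF_NORMED);_,mx,_,l=cv2.minMaxLoc(m);print(n,round(mx,2),l[0]-12,l[1]-12)
print(r.close_job())
E
```

```text
case 0.99 0 0
dish 1.0 0 0
box 0.34 -9 -8
the job is handed in; nothing more can be done
None
```

The job is handed in. I measured the jam nut solid at about 1.4 rad with the lower nut near 0.36 rad. The spanner and both pliers are pressed down in their own pockets, and no gauge was on the cloth. The case and dish had not moved, but the box's image check was inconclusive and I handed in without repeating it.

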